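# Clear and run the blank feeder of a laser marking bench

### The job

Clear the jam and run one batch on the marking bench: first lift the orange wrong-size block out of the feed chute into the red reject tray; then move any finished (white-banded) pieces from the jig to the green tray, and feed the three blue blanks one at a time by swinging the lever all the way to its stop and letting it spring back, laying each blank flat in its own well of the jig. Leave the other things on the bench where they are.

Things in the scene. Friction and masses are not known exactly. Their poses are not given: they have to be found in the camera images.
- feeder: Fixed feeder: aluminium chute 42 mm wide rising at 15 deg along feeder +x, walls 36 mm high, 4 mm thick. Origin on the bench under the nest (x up the chute, y left). Nest = foot of the chute, under a yellow roof: the front blank stops there at an 18 mm front wall. Blanks slide down unaided. -y of the nest: open ledge. +y: grey lever housing, 86 mm high, to y 122 mm, x +-45 mm.
- window (a point): Point on the chute floor in the middle of the window, the part of the chute open on top, 80 mm long, between the yellow nest roof and the clear cover of the upper chute. 77 mm along feeder +x from the origin, 53 mm above the bench; axes as the feeder's. The jammed block stands here at the start.
- ledge (a point): Where a swept-out blank rests: point on the ledge floor 73 mm to feeder -y of the nest, 32 mm up; axes as the feeder's. Smooth floor, also rising 15 deg along feeder +x, 18 mm front wall towards the robot, 6 mm lip 59 mm further to -y, nothing above it. The blank lies there along feeder x, tilted 15 deg, centre 15 mm off the floor; nest wall and roof (39 mm) begin 37 mm to +y of its side.
- lever (a joint): Sprung lever, rad: 0 at rest, 1.2 at its stop. Upright axis 75 mm to +y of the feeder origin, clockwise from above; at 0 the arm points 0.6 rad to the +y side of feeder +x, at 1.2 as far to the -y side. Springs back when let go (at the knob 1.3 N at rest, 4 N at the stop). One full swing pushes the blank in the nest sideways onto the ledge; after the return the next slides into the nest.
- knob (a point): Middle of the red knob on the lever's end: upright cylinder 24 mm across, 50 mm tall (its middle 124 mm above the bench), 90 mm from the lever's axis, moving level on an arc.
- jam: Jammed wrong-size block, orange with a dark band near the top, 44 (x) x 30 (y) x 75 (z) mm, 0.13 to 0.25 kg, origin at its centre. Too tall to pass under the yellow roof, it stands in the window tilted 15 deg with the slope (its x up the chute), its upper 39 mm above the side walls; the blanks behind press lightly on it.
- jig: Marking jig, a loose 1.2 kg plate 168 (x) x 196 (y) x 20 mm, origin at the centre of its underside, with six shallow wells centred at x -42 and 42, y -67, 0 and 67 mm, each 76 (x) x 43 (y) mm, 10 mm deep, floors 10 mm above the bench. It may get knocked aside.
- rack: Green tray for finished pieces, loose, open on top, 100 (x) x 130 (y) x 22 mm high, walls and floor 4 mm, origin at the centre of its underside. It may get knocked aside.
- tray: Red reject tray, loose, open on top, 130 (x) x 110 (y) x 35 mm high, walls and floor 4 mm, origin at the centre of its underside. It may get knocked aside.
- done1: A finished piece: the same 60 x 30 x 30 mm blue bar with a white marked band round its middle, 0.1 kg, origin at its centre, x its long axis. One to three are present, each lying in a well of the jig.
- done2: A finished piece: the same 60 x 30 x 30 mm blue bar with a white marked band round its middle, 0.1 kg, origin at its centre, x its long axis. One to three are present, each lying in a well of the jig.
- done3: A finished piece: the same 60 x 30 x 30 mm blue bar with a white marked band round its middle, 0.1 kg, origin at its centre, x its long axis. One to three are present, each lying in a well of the jig.
- blank1: A blank: blue square-section aluminium bar 60 (x) x 30 x 30 mm, 0.1 kg, origin at its centre, x its long axis; its four long sides are alike. Plain blue, no band. The three blanks wait in the chute behind the jammed block in the order 1, 2, 3 from the front.
- blank2: A blank: blue square-section aluminium bar 60 (x) x 30 x 30 mm, 0.1 kg, origin at its centre, x its long axis; its four long sides are alike. Plain blue, no band. The three blanks wait in the chute behind the jammed block in the order 1, 2, 3 from the front.
- blank3: A blank: blue square-section aluminium bar 60 (x) x 30 x 30 mm, 0.1 kg, origin at its centre, x its long axis; its four long sides are alike. Plain blue, no band. The three blanks wait in the chute behind the jammed block in the order 1, 2, 3 from the front.
- screwdriver: Loose screwdriver, a bystander.
- tape: Yellow roll of tape, 90 mm across, a bystander.
- hub: White round USB hub, 70 mm across, a bystander.
- spray: Blue spray bottle, 150 mm tall, a bystander.
- carton: Brown cardboard carton 100 x 120 x 50 mm, a bystander.
- discs: Stack of blank discs on a spindle, 120 mm across, a bystander.

How it is judged:
On the way, in this order (a step that is already met when the one before it is completed fails the run):
1. the jammed orange block is at rest in the reject tray, let go (x of jam in the frame of tray between -0.062 and 0.062 m and y of jam in the frame of tray between -0.052 and 0.052 m and height (world z) of jam below 0.055 m and linear speed of jam below 0.03 m/s and contact force between jam and the fingers below 0.1 N), for 0.2 s.
2. blank 1 has been swept out onto the ledge by the lever (y of blank1 in the frame of ledge between -0.045 and 0.008 m and x of blank1 in the frame of ledge between -0.03 and 0.03 m and z of blank1 in the frame of ledge below 0.03 m), for 0.1 s.
3. blank 2 has been swept out onto the ledge by the lever (y of blank2 in the frame of ledge between -0.045 and 0.008 m and x of blank2 in the frame of ledge between -0.03 and 0.03 m and z of blank2 in the frame of ledge below 0.03 m), for 0.1 s.
4. blank 3 has been swept out onto the ledge by the lever (y of blank3 in the frame of ledge between -0.045 and 0.008 m and x of blank3 in the frame of ledge between -0.03 and 0.03 m and z of blank3 in the frame of ledge below 0.03 m), for 0.1 s.
At the end, for the whole second after the job is handed in: Orange block at rest in the red tray, finished pieces at rest in the green tray; each blank level (within 7 deg) on the floor of its own jig well, within 10 mm of its centre along each side; lever back (below 0.1 rad); jig flat; all released (all of step 1 and value of joint lever below 0.1 rad and angle between jig's own z axis and vertical below 0.1 rad and (x of blank1 in the frame of jig between -0.052 and -0.032 m or x of blank1 in the frame of jig between 0.032 and 0.052 m) and (y of blank1 in the frame of jig between -0.077 and -0.057 m or y of blank1 in the frame of jig between -0.01 and 0.01 m or y of blank1 in the frame of jig between 0.057 and 0.077 m) and z of each of blank1, blank2, blank3 in the frame of jig below 0.029 m and angle between blank1's own x axis and vertical between 1.45 and 1.69 rad and linear speed of each of blank1, blank2, blank3, done1, done2, done3 below 0.02 m/s and (x of blank2 in the frame of jig between -0.052 and -0.032 m or x of blank2 in the frame of jig between 0.032 and 0.052 m) and (y of blank2 in the frame of jig between -0.077 and -0.057 m or y of blank2 in the frame of jig between -0.01 and 0.01 m or y of blank2 in the frame of jig between 0.057 and 0.077 m) and angle between blank2's own x axis and vertical between 1.45 and 1.69 rad and (x of blank3 in the frame of jig between -0.052 and -0.032 m or x of blank3 in the frame of jig between 0.032 and 0.052 m) and (y of blank3 in the frame of jig between -0.077 and -0.057 m or y of blank3 in the frame of jig between -0.01 and 0.01 m or y of blank3 in the frame of jig between 0.057 and 0.077 m) and angle between blank3's own x axis and vertical between 1.45 and 1.69 rad and x of done1 in the frame of rack between -0.044 and 0.044 m and y of done1 in the frame of rack between -0.059 and 0.059 m and z of each of done1, done2, done3 in the frame of rack below 0.07 m and x of done2 in the frame of rack between -0.044 and 0.044 m and y of done2 in the frame of rack between -0.059 and 0.059 m and x of done3 in the frame of rack between -0.044 and 0.044 m and y of done3 in the frame of rack between -0.059 and 0.059 m); the robot touches nothing.
It fails at once if a bystander is shifted by more than 50 mm (distance of any of screwdriver, tape, hub, spray, carton, discs from where it was at the start of the episode above 0.05 m).
Of done1, done2, done3 only 1 to 3 are there at a start; the rules pass over those that are not, and their reading is None.
At some moment in a run one of jig, tray, rack may be knocked a few centimetres aside while the robot is not near it.
Once in a run the grip may slacken for a moment while it holds something.
It also fails if it takes over 208 s, if anything falls off the work surface, if the arm or the gripper's body presses on something with over 40 N, if the wrist force passes 120 N, or if a joint passes its speed limit or range.

### The arm

A 6-joint arm with a two-finger parallel gripper is mounted at the origin on the work surface. World frame = base frame: x ahead of the robot, y to its left, z up, the work surface at z = 0. Lengths are in m, angles in rad, forces in N, time in s.
With the tool pointing down it reaches from about 0.375 to 0.975 m from the base axis. Payload 3.8 kg.
Tool frame: the origin (TCP) lies at the very end of the fingers, on their centre line; the grasp point (between the pads) lies 19 mm behind it; z points along the fingers, y is the line along which they close (so a half turn about z gives the same grasp; the last joint's range is limited). The gripper opens to 88 mm and grips with 3 to 60 N. Pads are 18 mm wide; open, the fingers measure 123 mm over their backs; the gripper's body (75 mm by 187 mm) begins 45 mm behind the grasp point.
Start: joints at [1.204, 0.264, 1.604, -0, 1.274, -0.037], TCP at [0.219, 0.639, 0.239] pointing down, gripper open.
Joint ranges: [-2.63, 2.63], [-0.94, 2.18], [0.31, 2.57], [-1.31, 4.45], [0, 2.66], [-2.55, 2.55]. Speed limits (rad/s): [2.57, 2.57, 3.14, 3.14, 3.14, 3.14].

### API

Orientations are given as a unit quaternion [w, x, y, z].
In Python, from cell import status, vision, r, finder gives the robot as it stands.
- The arm moves only by the tool move_arm, never from a script. Its argument "targets" is a list of rows, each an object with "offset": the shift along the world's x, y, z normalised to -1 to 1, where 1 is 500 mm, a list of three; "rot": the turn, a rotation vector about the world's x, y, z normalised to -1 to 1, where 1 is 30 degrees, a list of three. In form: [{"offset": [dx, dy, dz], "rot": [rx, ry, rz]}, ...]. A call has 1 to 10 rows; each row is the pose to reach, as a shift and turn from the pose commanded when the call began; what a row does not reach only later rows make up. A row lasts 1/12 s, in which the tool goes at most 41.7 mm and 7.16 degrees, less where a joint would pass 70% of its speed; a pose out of reach is approached as far as the arm can. A call with a number of a shift or a turn outside -1 to 1 is refused whole. A call with a gripper value outside its range is refused whole. "fingers" is the gripper command: -1 is shut, 1 is fully open, values between are in proportion, set as the call begins (left out, the last holds). The fingers move at their own pace and stop on an object; "squeeze" is the grip in N (left out, the last holds). Time passes only in rows, so rows that repeat a pose let the fingers close. It gives the time, the measured TCP pose, the force, the opening and the grip force at its end, in the units of the state.
- status.observe(): the state, without advancing time (a new reading comes with each control period).
- vision.get_image(name): name is "scene" or "top"; returns (picture, depth): 480x640x3 uint8, red, green, blue; 480x640 float32, m along the optical axis (not along the pixel's ray), 0 where there is no reading.
- vision.get_calibration(name): a dict with "camera_matrix" (3x3 intrinsics, pixels), "R" (3x3) and "t" (3): a world point X has camera coordinates R X + t. Camera axes: x right, y down, z forward; pixel columns grow to the right and rows downward; lengths in m; the calibration is good to about 2 mm. A picture is of the moment at which its call begins. get_calibration takes no time and is no camera call.
- r.hand_in(): hands the job in; it is judged then, once.
Trained networks look in the newest picture that a camera, given by its name, has taken for a name from the list of things; names that differ only in an ending like _2 or _b are one class to them, and where a whole thing is asked for, a point or a joint stands for the part that bears it (a point fixed in the world has none). Each returns a list of dicts, best first, with "score" (0 to 1); they miss things now and then, are a little off and sometimes report something else, mostly with a low value. They report only what shows in the picture. A call takes as long as a camera call.
- finder.find_in(camera, thing): "at" ([x, y, z] in m, in the coordinates of the camera as it stood for that picture, good to about 4 mm: the middle of the surface that is visible of it).
- finder.cut_out(camera, thing): "mask" (480x640 bool, what is visible of it).
The state is a dict: "time": time; "q": joint angles; "joint_vel": joint speeds; "effort": joint torques, N m; "tool_pos": TCP position; "eef_rot": TCP orientation; "contact_force": force on the tool from outside, world axes, zero at the start; "ft_torque": the same for the moment, N m; "finger_gap": opening from 0.0 (shut) to 1.0 (fully open); "grip_force": force on a finger pad.
Only numpy, scipy, OpenCV 4.12 (cv2) and the standard library are available. Lean on these libraries where they do the work, as an engineer would, in place of code of your own. Each camera call takes 0.05 s, during which the arm holds its last target. There are 200 camera calls.

## Working session

There is one attempt and no reset: what is moved stays moved. The work goes in short steps, Python scripts to look and compute and a tool call to move; the robot and the scene stay as the last step left them, time stands still between calls to the robot, and variables do not carry over. Pictures are saved under pics/ and viewed, at most 14 in all, crops included, and the job is handed in when it is done.

Besides the shell and the picture viewer there is one more tool, called after "Request:" as name(argument=value, ...) on one line, values as JSON. move_arm: Moves the arm, as the interface text tells. Its arguments: {"type":"object","properties":{"targets":{"type":"array"},"fingers":{"type":"number"},"squeeze":{"type":"number"}},"required":["targets"]}

```bash
ls; mkdir -p pics; python3 - <<'E'
from cell import status, vision, r, finder
import cv2, numpy as np
s=status.observe(); print(s)
for c in("scene","top"):
    im,d=vision.get_image(c); cv2.imwrite(f"pics/{c}0.png",im[:,:,::-1]); np.savez(f"pics/{c}0.npz",im=im,d=d)
    k=vision.get_calibration(c); print(c,k)
E
```

```text
pics
{'time': 0.0, 'q': array([ 1.20409585e+00,  2.64736779e-01,  1.60532236e+00,  1.62905149e-05,
        1.27369395e+00, -3.69107854e-02]), 'joint_vel': array([-1.73357176e-03, -4.54676184e-04,  6.73377405e-05,  7.73058154e-04,
       -8.11736895e-05,  5.70827934e-04]), 'effort': array([-2.91199103e-04, -5.02098083e+01, -3.56878316e+01,  7.29288859e-02,
        2.92391010e-02, -1.67460835e-04]), 'tool_pos': array([0.21835238, 0.63798288, 0.23742692]), 'eef_rot': array([-2.24144905e-04,  1.64150870e-01,  9.86434653e-01, -1.05673405e-03]), 'contact_force': array([ 0.17587751, -0.32754226,  0.31802839]), 'ft_torque': array([ 0.0026943 ,  0.01510657, -0.00722659]), 'grip_force': 0.0, 'finger_gap': 0.9987066340634759}
scene {'camera_matrix': array([[460.38641878,   0.        , 317.12918567],
       [  0.        , 460.38641878, 244.10372977],
       [  0.        ,   0.        ,   1.        ]]), 'R': array([[-0.3094973 ,  0.95087422, -0.007045  ],
       [ 0.80049793,  0.25653865, -0.54165579],
       [-0.51323921, -0.17328051, -0.84057086]]), 't': array([ 0.09995135, -0.36183163,  1.77098874])}
top {'camera_matrix': array([[523.77231236,   0.        , 325.94267547],
       [  0.        , 523.77231236, 239.67177589],
       [  0.        ,   0.        ,   1.        ]]), 'R': array([[ 0.02766505, -0.99941822,  0.0199464 ],
       [-0.99510814, -0.02942792, -0.09430688],
       [ 0.09483899, -0.01723982, -0.99534333]]), 't': array([0.01545847, 0.53218198, 1.3740962 ])}
```

View pics/scene0.png

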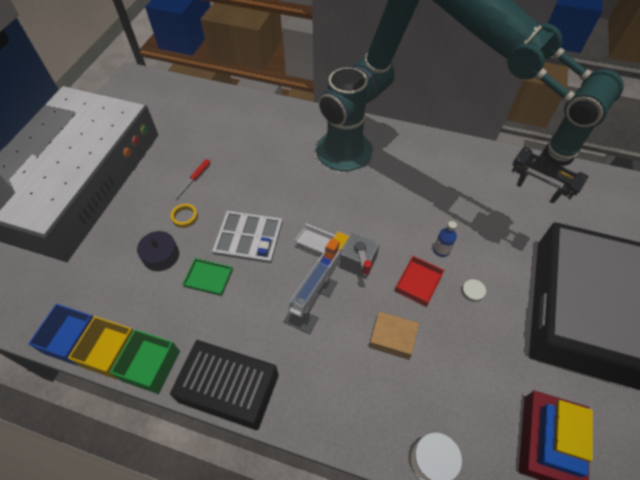

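View pics/top0.png

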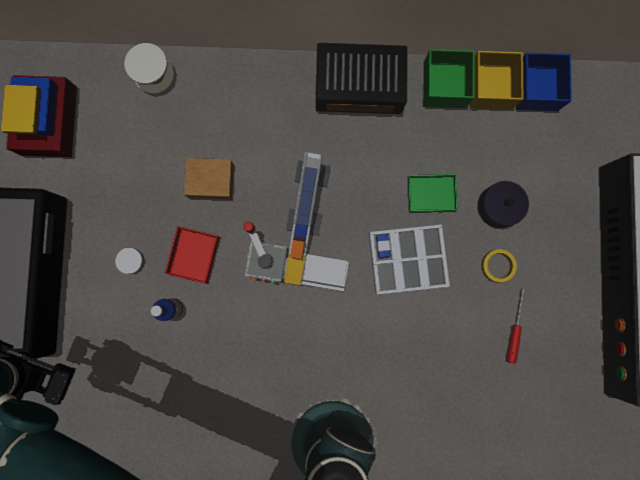

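```bash
cat > h.py <<'E'
from cell import status, vision, r, finder
import cv2, numpy as np
def world(c,p):
    k=vision.get_calibration(c); return k["R"].T@(np.asarray(p)-k["t"])
def cloud(c,d):
    k=vision.get_calibration(c); K=k["camera_matrix"]
    v,u=np.mgrid[:480,:640]
    P=np.stack([(u-K[0,2])/K[0,0]*d,(v-K[1,2])/K[1,1]*d,d],-1)
    return (P-k["t"])@k["R"]
def proj(c,X):
    k=vision.get_calibration(c); p=k["camera_matrix"]@(k["R"]@np.asarray(X)+k["t"]); return p[:2]/p[2]
E
python3 - <<'E'
from h import *
for t in "feeder knob jam jig rack tray done1 blank1 screwdriver tape hub spray carton discs".split():
    for c in("scene","top"):
        for o in finder.find_in(c,t)[:4]:
            if o["score"]>.3: 
                w=world(c,o["at"]); print(t,c,round(o["score"],2),w.round(3),proj(c,w).round())
E
```

```text
feeder scene 0.83 [0.52  0.104 0.081] [329. 256.]
feeder scene 0.63 [ 0.668 -0.257  0.001] [207. 277.]
feeder top 0.87 [0.48  0.093 0.086] [301. 257.]
knob scene 0.6 [0.509 0.207 0.101] [363. 259.]
jam scene 0.69 [0.512 0.106 0.113] [331. 249.]
jam top 0.79 [0.498 0.107 0.117] [296. 248.]
jig scene 0.59 [ 0.487 -0.194  0.01 ] [247. 236.]
jig top 0.84 [ 0.485 -0.199  0.01 ] [410. 260.]
jig top 0.57 [0.337 0.421 0.104] [167. 310.]
rack scene 0.76 [ 0.667 -0.254 -0.   ] [208. 278.]
rack scene 0.48 [ 0.649 -0.426  0.058] [158. 250.]
rack top 0.68 [ 0.664 -0.261  0.001] [433. 196.]
tray scene 0.6 [0.481 0.383 0.006] [417. 282.]
tray top 0.63 [0.484 0.39  0.006] [192. 254.]
done1 scene 0.5 [0.513 0.108 0.113] [331. 249.]
done1 top 0.58 [ 0.518 -0.121  0.042] [383. 246.]
done1 top 0.51 [0.461 0.548 0.025] [129. 260.]
blank1 scene 0.64 [0.513 0.107 0.113] [331. 249.]
blank1 scene 0.55 [0.544 0.102 0.088] [326. 261.]
blank1 top 0.47 [0.544 0.101 0.088] [299. 232.]
screwdriver scene 0.73 [ 0.285 -0.467  0.023] [199. 171.]
screwdriver top 0.8 [ 0.277 -0.477  0.021] [515. 341.]
screwdriver top 0.46 [0.481 0.093 0.086] [301. 256.]
tape scene 0.75 [ 0.48  -0.429  0.019] [184. 216.]
tape top 0.84 [ 0.476 -0.442  0.023] [502. 265.]
tape top 0.46 [0.463 0.548 0.025] [129. 260.]
hub scene 0.9 [0.469 0.549 0.026] [472. 290.]
hub top 0.85 [0.461 0.549 0.027] [129. 260.]
spray scene 0.6 [0.355 0.44  0.09 ] [448. 240.]
spray top 0.78 [0.338 0.421 0.104] [167. 310.]
spray top 0.43 [0.462 0.548 0.026] [129. 260.]
carton scene 0.65 [0.696 0.353 0.049] [394. 335.]
carton top 0.74 [0.681 0.346 0.05 ] [208. 179.]
discs scene 0.9 [ 0.653 -0.425  0.057] [158. 251.]
discs scene 0.66 [0.353 0.436 0.091] [447. 239.]
discs scene 0.48 [0.541 0.102 0.088] [327. 260.]
discs top 0.83 [ 0.638 -0.438  0.059] [504. 204.]
```

The pictures show: feeder in the middle (top: nest roof ~(295,270), orange jam ~(297,248), ledge ~(325,272), knob ~(249,227)), the jig at ~(410,260) with one banded piece in its upper-left well (383,246), green tray (432,194), red tray (192,255). Now I'll fit the poses.

```bash
cat >> h.py <<'E'
def rect(P):
    (c,s,a)=cv2.minAreaRect((P[:,:2]*1000).astype(np.float32)); return np.round(c,1),np.round(s,1),round(a,1)
def masked(c,t,n=0):
    o=finder.cut_out(c,t); return o[n]["mask"],o[n]["score"]
E
python3 - <<'E'
from h import *
im={};W={}
for c in("scene","top"):
    im[c],d=vision.get_image(c); W[c]=cloud(c,d); W[c][d==0]=np.nan
for c in("scene","top"):
    X=W[c]
    z=X[...,2]
    for t in("jig","rack","tray","jam","done1"):
        try:
            m,s=masked(c,t); 
            P=X[m]; P=P[np.isfinite(P[:,2])]
            print(c,t,round(s,2),m.sum(),rect(P),"z",np.percentile(P[:,2],[2,20,50,80,98]).round(3))
            if t in("jig","rack","tray"):
                hi={"jig":(.014,.028),"rack":(.016,.03),"tray":(.028,.042)}[t]
                Q=P[(P[:,2]>hi[0])&(P[:,2]<hi[1])]; print("   rim",len(Q),rect(Q),np.median(Q[:,2]).round(4))
        except Exception as e: print(c,t,e)
    box=(X[...,0]>.38)&(X[...,0]<.8)&(X[...,1]>-.06)&(X[...,1]<.26)
    hs=X[box&(z>.08)&(z<.092)&(X[...,1]>.11)&(X[...,0]<.55)]
    print(c,"housing",len(hs),rect(hs),np.median(hs[:,2]))
    kn=X[box&(z>.142)&(z<.156)]; print(c,"knobtop",len(kn),np.median(kn,0).round(4), rect(kn) if len(kn) else '')
    lf=X[box&(z>.015)&(z<.06)&(X[...,1]<.04)&(X[...,1]>-.05)&(X[...,0]<.53)]
    A=np.c_[lf[:,:2],np.ones(len(lf))]
    w=np.ones(len(lf),bool)
    for i in range(6):
        g=np.linalg.lstsq(A[w],lf[w,2],rcond=None)[0]; rr=np.abs(A@g-lf[:,2]); w=rr<max(.003,np.median(rr)*1.5)
    print(c,"ledge plane",g.round(4),"yaw",np.degrees(np.arctan2(g[1],g[0])),"slope",np.degrees(np.arctan(np.hypot(*g[:2]))),w.sum(),rect(lf[w]))
I=cv2.resize(im["top"][140:300,220:460],None,fx=3.3,fy=3.3,interpolation=cv2.INTER_CUBIC); cv2.imwrite("pics/crop1.png",I[:,:,::-1])
E
```

```text
scene jig 0.88 2414 (array([ 486.3, -189.7]), array([173.7, 198.2]), 7.7) z [0.002 0.008 0.014 0.019 0.023]
   rim 1164 (array([ 487., -190.]), array([173.4, 197.9]), 7.3) 0.0183
scene rack 0.63 1331 (array([ 663.7, -256.9]), array([115. , 142.9]), 3.1) z [-0.003  0.001  0.004  0.013  0.023]
   rim 208 (array([ 669.6, -251.7]), array([103.5, 132.4]), 3.5) 0.0198
scene tray 0.91 1503 (array([470.3, 389.1]), array([118.7, 158.5]), 77.6) z [-0.002  0.002  0.005  0.022  0.036]
   rim 224 (array([482. , 388.7]), array([110.1, 134. ]), 77.9) 0.0329
scene jam 0.75 252 (array([482.4, 100.7]), array([109.2,  44.8]), 13.9) z [0.07  0.091 0.113 0.121 0.126]
scene done1 0.72 192 (array([ 521.7, -116.3]), array([62.4, 30.3]), 6.7) z [0.011 0.028 0.037 0.041 0.043]
scene housing 611 (array([488.2, 174.8]), array([112.9, 137.6]), 81.0) 0.08518116383468603
scene knobtop 127 [0.7196 0.0896 0.1453] (array([635.1, 142.5]), array([ 49.4, 263.8]), 51.2)
scene ledge plane [ 0.2244 -0.0558 -0.067 ] yaw -13.973578257227407 slope 13.019664391847614 255 (array([447. ,  10.7]), array([66.8, 76.1]), 83.6)
top j
[... 301 characters left out ...]
([ 669.9, -253.7]), array([101.4, 130.9]), 3.1) 0.0217
top tray 0.64 2180 (array([481.7, 391.9]), array([122.1, 133.1]), 78.3) z [-0.001  0.003  0.006  0.015  0.038]
   rim 301 (array([482.2, 386.4]), array([111. , 130.1]), 78.0) 0.0346
top jam list index out of range
top done1 0.73 236 (array([ 518.3, -119.1]), array([57.8, 28.4]), 6.3) z [0.026 0.038 0.041 0.043 0.047]
top housing 1068 (array([487.6, 169.5]), array([119.9, 134. ]), 82.6) 0.08638036892073703
top knobtop 226 [0.7142 0.0841 0.1464] (array([633.3, 141.3]), array([ 48.2, 260. ]), 51.5)
top ledge plane [ 0.2494 -0.0362 -0.0773] yaw -8.257717093632941 slope 14.146924003902374 492 (array([447.8,   9.6]), array([68.5, 69.9]), 82.9)
```

View pics/crop1.png

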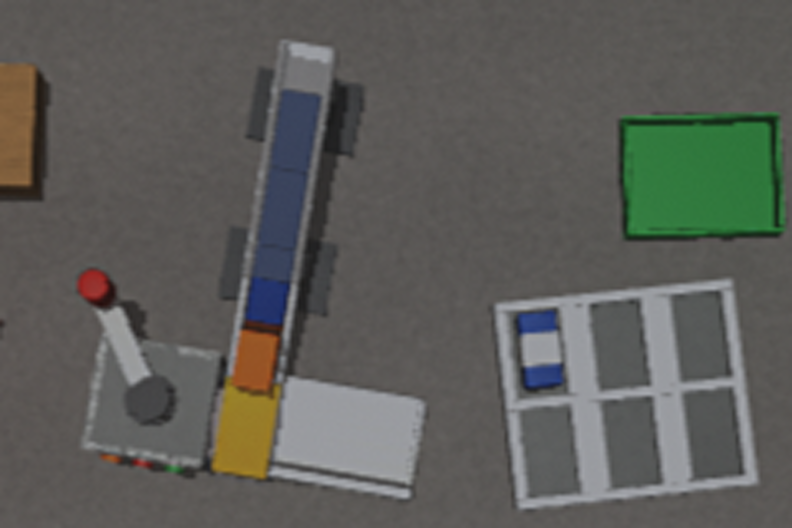

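```bash
python3 - <<'E'
from h import *
for c in("scene","top"):
    f=np.load(f"pics/{c}0.npz"); im=f["im"]; d=f["d"]; X=cloud(c,d); X[d==0]=np.nan
    hsv=cv2.cvtColor(im,cv2.COLOR_RGB2HSV); H,S,V=[hsv[...,i].astype(int) for i in range(3)]
    reg=(X[...,0]>.38)&(X[...,0]<.82)&(X[...,1]>-.06)&(X[...,1]<.26)&(X[...,2]>.02)
    red=reg&((H<4)|(H>174))&(S>150)&(X[...,2]>.09)
    P=X[red]; T=P[P[:,2]>.143]; print(c,"knob",len(P),rect(P),len(T),np.percentile(P[:,2],[5,50,95]).round(3), T.mean(0).round(4) if len(T) else '')
    org=reg&(H>=5)&(H<=14)&(S>150)&(X[...,2]>.075); P=X[org]; print(c,"jam",len(P),rect(P),np.percentile(P[:,2],[5,50,95]).round(3),np.median(P,0).round(4))
    T=P[P[:,2]>.116]; print("   top",len(T),rect(T),T.mean(0).round(4))
    yel=reg&(H>=17)&(H<=28)&(S>130); P=X[yel]; print(c,"roof",len(P),rect(P),np.percentile(P[:,2],[5,50,95]).round(3),np.median(P,0).round(4))
    hs=reg&(abs(X[...,2]-.086)<.004)&(S<60)&(X[...,1]>.115)&(X[...,0]<.535)
    n,l,st,ce=cv2.connectedComponentsWithStats(cv2.morphologyEx(hs.astype(np.uint8),cv2.MORPH_OPEN,np.ones((3,3)))); k=1+st[1:,4].argmax()
    P=X[l==k]; print(c,"housing",len(P),rect(P),cv2.boxPoints(cv2.minAreaRect((P[:,:2]*1000).astype(np.float32))).round().tolist())
    # chute centre line beyond window
    ch=reg&(X[...,0]>.56)&(X[...,2]>.06)&(X[...,1]<.16); P=X[ch]
    mid=[]
    for x in np.arange(.57,.75,.01):
        q=P[abs(P[:,0]-x)<.005]
        if len(q)>8: a,b=np.percentile(q[:,1],[1,99]); mid.append((x,(a+b)/2,b-a,np.median(q[:,2])))
    mid=np.array(mid); g=np.polyfit(mid[:,0],mid[:,1],1); print("chute yaw",np.degrees(np.arctan(g[0])),"y at .5",np.polyval(g,.5),mid[::4].round(3).tolist(),"slope",np.degrees(np.arctan(np.polyfit(mid[:,0],mid[:,3],1)[0])))
E
```

```text
scene knob 41 (array([549.5, 227.8]), array([19.6, 18.6]), 50.8) 40 [0.144 0.147 0.151] [0.5501 0.2279 0.1477]
scene jam 139 (array([504.6, 107. ]), array([30.1, 49.7]), 79.1) [0.092 0.118 0.125] [0.5108 0.1069 0.1182]
   top 83 (array([502. , 106.9]), array([29.1, 38.7]), 80.7) [0.5039 0.1077 0.1213]
scene roof 143 (array([447.3, 123.8]), array([85.5, 46.7]), 23.3) [0.058 0.067 0.106] [0.4378 0.1212 0.0669]
scene housing 92 (array([497.7, 170.8]), array([56.1, 27. ]), 69.0) [[475.0, 150.0], [500.0, 140.0], [520.0, 192.0], [495.0, 202.0]]
chute yaw -7.319494672878531 y at .5 0.10572194263007545 [[0.57, 0.097, 0.043, 0.101], [0.61, 0.091, 0.042, 0.113], [0.65, 0.085, 0.043, 0.123], [0.69, 0.08, 0.042, 0.134], [0.73, 0.075, 0.047, 0.121]] slope 6.67768089996285
top knob 74 (array([547.2, 223.4]), array([21.1, 19.5]), 3.1) 66 [0.135 0.149 0.153] [0.5476 0.2235 0.149 ]
top jam 213 (array([501.6, 103. ]), array([27.3, 50.8]), 82.5) [0.098 0.12  0.128] [0.4994 0.1033 0.1202]
   top 170 (array([498.1, 103.7]), array([26.7, 43.1]), 82.0) [0.5001 0.1036 0.1221]
top roof 426 (array([448. , 112.1]), array([41.8, 71.4]), 82.1) [0.06  0.07  0.078] [0.4462 0.1113 0.0696]
top housing 151 (array([467.3, 215.4]), array([68.8, 20.7]), 2.1) [[433.0, 224.0], [433.0, 204.0], [502.0, 206.0], [501.0, 227.0]]
chute yaw -8.440785651377425 y at .5 0.10539007483748707 [[0.57, 0.094, 0.041, 0.104], [0.61, 0.089, 0.042, 0.114], [0.65, 0.083, 0.04, 0.125], [0.69, 0.077, 0.041, 0.136], [0.73, 0.072, 0.042, 0.146]] slope 14.795985832934793
```

Poses so far: feeder yaw ≈ -7.8°, jam top centre ≈ (0.500, 0.1055, 0.122) — expected about 0.125 high, which agrees. Moving above the jam with the tool tilted 15°.

```bash
cat >> h.py <<'E'
from scipy.spatial.transform import Rotation as Ro
def down(yaw_y,tilt=0,axis_deg=0):
    "tool pointing down, its y line at yaw_y deg; then turned by tilt deg about horizontal axis at axis_deg"
    y=np.array([np.cos(np.radians(yaw_y)),np.sin(np.radians(yaw_y)),0]); z=np.array([0,0,-1.]); x=np.cross(y,z)
    a=np.radians(tilt)*np.array([np.cos(np.radians(axis_deg)),np.sin(np.radians(axis_deg)),0])
    return Ro.from_rotvec(a)*Ro.from_matrix(np.stack([x,y,z],1))
def go(pos,rot=None,s=None):
    "print offset and rot in move units from the measured pose"
    s=s or status.observe(); q=s["eef_rot"]; C=Ro.from_quat([q[1],q[2],q[3],q[0]])
    o=(np.asarray(pos)-s["tool_pos"])/.5
    out=[o.round(3).tolist()]
    if rot is not None:
        flip=rot*Ro.from_rotvec([0,0,np.pi]); v=min([(rot*C.inv()).as_rotvec(),(flip*C.inv()).as_rotvec()],key=np.linalg.norm)
        out.append((np.degrees(v)/30).round(3).tolist())
    print(out,"dist mm",round(np.linalg.norm(o)*500)); return out
E
```

Request:
move_arm(targets=[{"offset": [0.266,-0.53,0.08],"rot": [0,0,0.37]},{"offset": [0.266,-0.53,0.08],"rot": [0,0,0.37]},{"offset": [0.266,-0.53,0.08],"rot": [0,0,0.37]},{"offset": [0.266,-0.53,0.08],"rot": [0,0,0.37]},{"offset": [0.266,-0.53,0.08],"rot": [0,0,0.37]},{"offset": [0.266,-0.53,0.08],"rot": [0,0,0.37]},{"offset": [0.266,-0.53,0.08],"rot": [0,0,0.37]},{"offset": [0.266,-0.53,0.08],"rot": [0,0,0.37]},{"offset": [0.266,-0.53,0.08],"rot": [0,0,0.37]}], fingers=0.27)

```text
time: 2.85
tool_pos: [0.353, 0.3718, 0.2797]
eef_rot: [0.001, 0.07, 0.998, 0.001]
contact_force: [-0.9, 0.5, -0.4]
finger_gap: 0.639
grip_force: 0.0
```

Request:
move_arm(targets=[{"offset": [0.266,-0.53,-0.14],"rot": [-0.068,-0.495,0]},{"offset": [0.266,-0.53,-0.14],"rot": [-0.068,-0.495,0]},{"offset": [0.266,-0.53,-0.14],"rot": [-0.068,-0.495,0]},{"offset": [0.266,-0.53,-0.14],"rot": [-0.068,-0.495,0]},{"offset": [0.266,-0.53,-0.14],"rot": [-0.068,-0.495,0]},{"offset": [0.266,-0.53,-0.14],"rot": [-0.068,-0.495,0]},{"offset": [0.266,-0.53,-0.14],"rot": [-0.068,-0.495,0]},{"offset": [0.266,-0.53,-0.14],"rot": [-0.068,-0.495,0]},{"offset": [0.266,-0.53,-0.14],"rot": [-0.068,-0.495,0]},{"offset": [0.266,-0.53,-0.14],"rot": [-0.068,-0.495,0]}])

```text
time: 3.68
tool_pos: [0.4846, 0.1092, 0.2082]
eef_rot: [0.129, 0.068, 0.989, -0.009]
contact_force: [0.2, 0.6, -1.5]
finger_gap: 0.634
grip_force: 0.0
```

```bash
python3 - <<'E'
from h import *
s=status.observe(); print(s["time"],s["tool_pos"],s["finger_gap"])
R=down(82.2,-15,82.2)
go([.4846,.1070,.1805],R); go([.508,.1035,.092],R)
im,d=vision.get_image("scene"); cv2.imwrite("pics/s1.png",cv2.resize(im[190:310,270:430],None,fx=4,fy=4,interpolation=cv2.INTER_CUBIC)[:,:,::-1])
E
```

```text
3.6833 [0.48455882 0.10916799 0.20819844] 0.6340067471633041
[[0.0, -0.004, -0.055], [-0.002, -0.003, 0.003]] dist mm 28
[[0.047, -0.011, -0.232], [-0.002, -0.003, 0.003]] dist mm 119
```

View pics/s1.png

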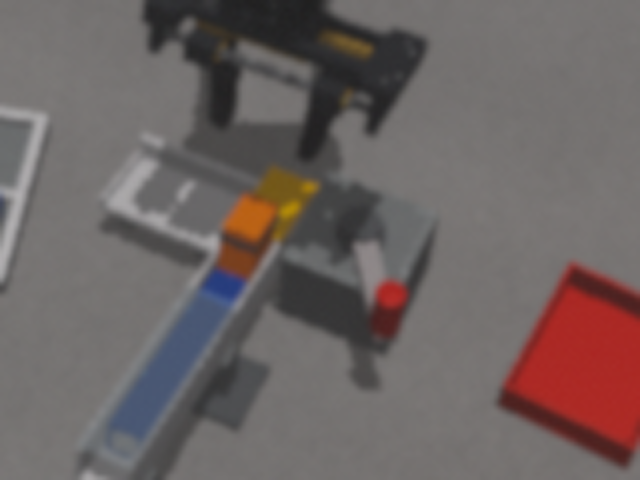

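The gripper (fingers at ~(220,100) and (315,130) in the crop) is aligned over the jam (245,220), with clear space around it; descending along the jam's axis and gripping.

Request:
move_arm(targets=[{"offset": [0,-0.004,-0.055]},{"offset": [0.01,-0.005,-0.09]},{"offset": [0.02,-0.006,-0.13]},{"offset": [0.03,-0.008,-0.17]},{"offset": [0.04,-0.009,-0.205]},{"offset": [0.045,-0.009,-0.225]},{"offset": [0.047,-0.01,-0.23]},{"offset": [0.047,-0.01,-0.23]}])

```text
$.targets[0]: bad value
```

Request:
move_arm(targets=[{"offset": [0,0,0]},{"offset": [0,0,0]},{"offset": [0,0,0]},{"offset": [0,0,0]},{"offset": [0,0,0]},{"offset": [0,0,0]},{"offset": [0,0,0]}], fingers=-1, squeeze=40)

```text
$.targets[0]: bad value
```

Rot is required in every row.

Request:
move_arm(targets=[{"offset": [0,-0.004,-0.055],"rot": [0,0,0]},{"offset": [0.01,-0.005,-0.09],"rot": [0,0,0]},{"offset": [0.02,-0.006,-0.13],"rot": [0,0,0]},{"offset": [0.03,-0.008,-0.17],"rot": [0,0,0]},{"offset": [0.04,-0.009,-0.205],"rot": [0,0,0]},{"offset": [0.045,-0.009,-0.225],"rot": [0,0,0]},{"offset": [0.047,-0.01,-0.23],"rot": [0,0,0]},{"offset": [0.047,-0.01,-0.23],"rot": [0,0,0]}])

```text
time: 4.4
tool_pos: [0.5077, 0.1049, 0.0933]
eef_rot: [0.13, 0.066, 0.989, -0.009]
contact_force: [0.5, 0.6, -0.3]
finger_gap: 0.636
grip_force: 0.0
```

Request:
move_arm(targets=[{"offset": [0,0,0],"rot": [0,0,0]},{"offset": [0,0,0],"rot": [0,0,0]},{"offset": [0,0,0],"rot": [0,0,0]},{"offset": [0,0,0],"rot": [0,0,0]},{"offset": [0,0,0],"rot": [0,0,0]},{"offset": [0,0,0],"rot": [0,0,0]},{"offset": [0,0,0],"rot": [0,0,0]}], fingers=-1, squeeze=40)

```text
time: 4.98
tool_pos: [0.5087, 0.1037, 0.0948]
eef_rot: [0.131, 0.068, 0.989, -0.009]
contact_force: [-3.3, 0.5, 5.9]
finger_gap: 0.335
grip_force: 40.0
```

Request:
move_arm(targets=[{"offset": [-0.005,0,0.02],"rot": [0,0,0]},{"offset": [-0.013,0.002,0.05],"rot": [0,0,0]},{"offset": [-0.026,0.004,0.1],"rot": [0,0,0]},{"offset": [-0.04,0.006,0.15],"rot": [0,0,0]},{"offset": [-0.052,0.007,0.2],"rot": [0,0,0]},{"offset": [-0.052,0.007,0.27],"rot": [0,0,0]},{"offset": [-0.052,0.007,0.34],"rot": [0,0,0]},{"offset": [-0.052,0.007,0.34],"rot": [0,0,0]}])

```text
time: 5.65
tool_pos: [0.4857, 0.1079, 0.2728]
eef_rot: [0.136, 0.068, 0.988, -0.007]
contact_force: [1.4, 0.5, 0.2]
finger_gap: 0.338
grip_force: 40.0
```

```bash
python3 - <<'E'
from h import *
s=status.observe(); print(s["time"],s["tool_pos"],s["finger_gap"],s["grip_force"],s["contact_force"])
im={}
for c in("scene","top"):
    im[c],d=vision.get_image(c); X=cloud(c,d)
    m,sc=masked(c,"tray"); P=X[m]; Q=P[(P[:,2]>.028)&(P[:,2]<.042)]; print(c,sc,rect(Q),len(Q))
go([.482,.3875,.262],down(78))
cv2.imwrite("pics/s2.png",cv2.resize(im["scene"][170:330,270:480],None,fx=3.7,fy=3.7,interpolation=cv2.INTER_CUBIC)[:,:,::-1])
E
```

```text
5.65 [0.48565649 0.10793302 0.27278794] 0.33813873924914567 39.99856375157833 [1.36060996 0.48290865 0.19519557]
scene 0.71 (array([482.6, 389.1]), array([110.4, 134.6]), 79.7) 226
top 0.9 (array([482. , 387.3]), array([112.8, 128.6]), 78.7) 265
[[0.002, 0.561, -0.0], [0.087, 0.487, -0.139]] dist mm 281
```

View pics/s2.png

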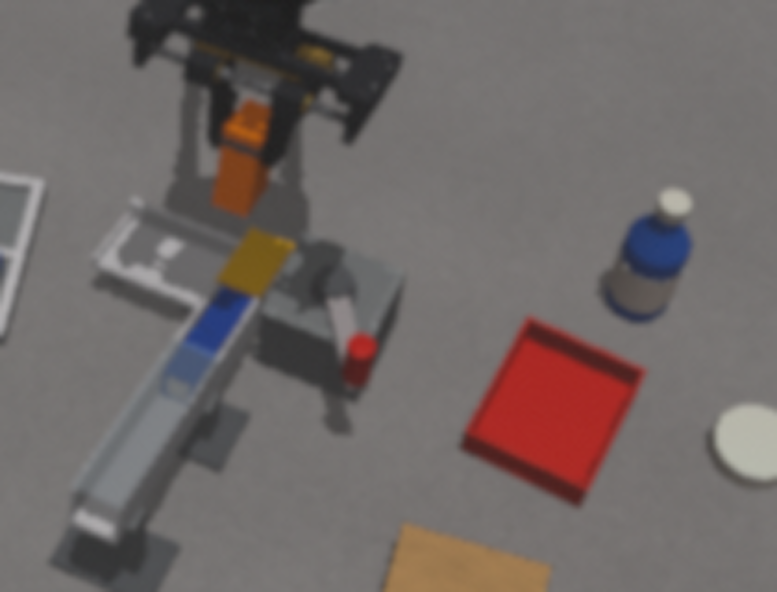

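The jam hangs squarely in the fingers (~(240,160) in the crop), and the blanks have slid down to the nest. Carrying it over the red tray.

Request:
move_arm(targets=[{"offset": [0.0,0.07,0.01],"rot": [0.02,0.11,-0.02]},{"offset": [0.0,0.15,0.01],"rot": [0.04,0.24,-0.06]},{"offset": [0.0,0.23,0.01],"rot": [0.06,0.36,-0.1]},{"offset": [0.002,0.31,0],"rot": [0.087,0.487,-0.139]},{"offset": [0.002,0.39,0],"rot": [0.087,0.487,-0.139]},{"offset": [0.002,0.47,0],"rot": [0.087,0.487,-0.139]},{"offset": [0.002,0.53,0],"rot": [0.087,0.487,-0.139]},{"offset": [0.002,0.56,0],"rot": [0.087,0.487,-0.139]},{"offset": [0.002,0.561,0],"rot": [0.087,0.487,-0.139]},{"offset": [0.002,0.561,0],"rot": [0.087,0.487,-0.139]}])

```text
time: 6.68
tool_pos: [0.4821, 0.387, 0.2614]
eef_rot: [-0.0, 0.104, 0.995, -0.001]
contact_force: [0.7, -0.2, 0.3]
finger_gap: 0.339
grip_force: 40.0
```

Request:
move_arm(targets=[{"offset": [0,0,-0.08],"rot": [0,0,0]},{"offset": [0,0,-0.16],"rot": [0,0,0]},{"offset": [0,0,-0.24],"rot": [0,0,0]},{"offset": [0,0,-0.32],"rot": [0,0,0]},{"offset": [0,0,-0.37],"rot": [0,0,0]},{"offset": [0,0,-0.4],"rot": [0,0,0]},{"offset": [0,0,-0.41],"rot": [0,0,0]},{"offset": [0,0,-0.41],"rot": [0,0,0]}])

```text
time: 7.35
tool_pos: [0.4819, 0.3849, 0.0567]
eef_rot: [-0.0, 0.105, 0.994, -0.001]
contact_force: [0.6, 0.7, -1.5]
finger_gap: 0.334
grip_force: 40.0
```

Request:
move_arm(targets=[{"offset": [0,0,-0.006],"rot": [0,0,0]},{"offset": [0,0,-0.011],"rot": [0,0,0]},{"offset": [0,0,-0.014],"rot": [0,0,0]},{"offset": [0,0,-0.014],"rot": [0,0,0]}])

```text
time: 7.68
tool_pos: [0.4837, 0.388, 0.0528]
eef_rot: [0.002, 0.105, 0.995, 0.001]
contact_force: [0.3, 0.1, -0.6]
finger_gap: 0.333
grip_force: 40.0
```

Request:
move_arm(targets=[{"offset": [0,0,-0.005],"rot": [0,0,0]},{"offset": [0,0,-0.008],"rot": [0,0,0]},{"offset": [0,0,-0.008],"rot": [0,0,0]}])

```text
time: 7.93
tool_pos: [0.4848, 0.3888, 0.051]
eef_rot: [0.003, 0.104, 0.995, 0.002]
contact_force: [-1.9, -1.2, 9.9]
finger_gap: 0.337
grip_force: 40.0
```

```bash
python3 - <<'E'
from h import *
s=status.observe(); print(s["tool_pos"],s["contact_force"])
im,d=vision.get_image("scene"); 
cv2.imwrite("pics/s3.png",cv2.resize(im[200:330,350:500],None,fx=4,fy=4,interpolation=cv2.INTER_CUBIC)[:,:,::-1])
E
```

```text
[0.4848151  0.38882249 0.05096444] [-1.89155786 -1.15389957  9.92151397]
```

View pics/s3.png

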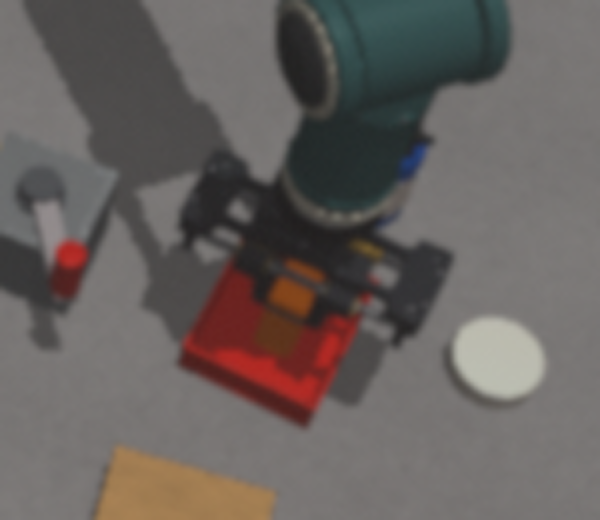

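Contact with the tray floor shows 10 N upward; the block (~(292,295) in the crop) is inside the tray. Releasing and backing straight up, then checking and computing the knob approach.

Request:
move_arm(targets=[{"offset": [0,0,0.004],"rot": [0,0,0]},{"offset": [0,0,0.004],"rot": [0,0,0]},{"offset": [0,0,0.004],"rot": [0,0,0]},{"offset": [0,0,0.004],"rot": [0,0,0]},{"offset": [0,0,0.03],"rot": [0,0,0]},{"offset": [0,0,0.08],"rot": [0,0,0]},{"offset": [0,0,0.16],"rot": [0,0,0]},{"offset": [0,0,0.24],"rot": [0,0,0]},{"offset": [0,0,0.3],"rot": [0,0,0]},{"offset": [0,0,0.3],"rot": [0,0,0]}], fingers=0.3)

```text
time: 8.82
tool_pos: [0.487, 0.3905, 0.2075]
eef_rot: [0.007, 0.104, 0.994, 0.005]
contact_force: [1.4, 1.1, 1.0]
finger_gap: 0.648
grip_force: 0.0
```

```bash
cat >> h.py <<'E'
FO=np.array([.458,.111]); FY=-7.8   # feeder origin, yaw deg
def feed(x,y,z):
    c,s=np.cos(np.radians(FY)),np.sin(np.radians(FY)); return np.array([FO[0]+c*x-s*y,FO[1]+s*x+c*y,z])
AX=feed(0,.075,0)
def knob(th):
    a=np.radians(FY)+.6-th; return AX+np.array([.09*np.cos(a),.09*np.sin(a),0]),np.degrees(a)+90
E
python3 - <<'E'
from h import *
s=status.observe(); print(s["time"],s["tool_pos"])
P={}
for c in("scene","top"):
    im,d=vision.get_image(c); X=cloud(c,d); X[d==0]=np.nan
    m,sc=masked(c,"jam"); q=X[m]; print(c,"jam",sc,np.nanmedian(q,0).round(3),np.nanpercentile(q[:,2],[5,95]).round(3))
    # overlay feeder model to check fit
    if 1:
        J=im.copy()
        for p in [feed(-.045,.122,.086),feed(.045,.122,.086),feed(.0,.075,.1),knob(0)[0]+[0,0,.149],feed(0,-.073,.032),feed(0,-.132,.038),feed(-.04,-.132,.025),feed(.037,0,.08)]:
            cv2.circle(J,tuple(proj(c,p).round().astype(int).tolist()),1,(0,255,0),-1)
        y0,x0=(200,215) if c=="top" else (210,280)
        P[c]=cv2.resize(J[y0:y0+110,x0:x0+150],None,fx=2.6,fy=2.6,interpolation=cv2.INTER_CUBIC)
cv2.imwrite("pics/fit.png",np.hstack([P["top"],P["scene"]])[:,:,::-1])
k,a=knob(0); print(k,a)
go([k[0],k[1],.26],down(a)); print((.115-.26)/.5)
E
```

```text
8.8167 [0.48697069 0.39053952 0.2074705 ]
scene jam 0.77 [0.498 0.392 0.072] [0.013 0.081]
top jam 0.62 [ 0.476 -0.436  0.023] [0.005 0.029]
[0.54866839 0.22557276 0.        ] 116.5774677078494
[[0.133, -0.323, 0.126], [0.001, 0.003, 1.286]] dist mm 186
-0.29000000000000004
```

View pics/fit.png

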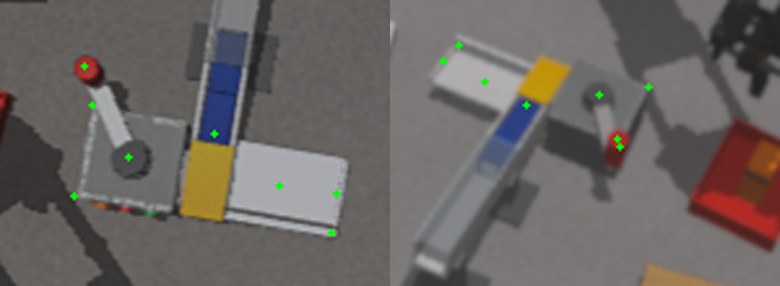

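The fit dots land on the knob top, lever axis and ledge in both views; the orange block stands upright in the red tray (top at 0.079 m). Going to the knob.

Request:
move_arm(targets=[{"offset": [0.05,-0.08,0.126],"rot": [0,0,0.2]},{"offset": [0.08,-0.16,0.126],"rot": [0,0,0.4]},{"offset": [0.11,-0.24,0.126],"rot": [0,0,0.6]},{"offset": [0.133,-0.3,0.126],"rot": [0,0,0.8]},{"offset": [0.133,-0.323,0.126],"rot": [0,0,0.95]},{"offset": [0.133,-0.323,0.126],"rot": [0,0,0.95]},{"offset": [0.133,-0.323,0.126],"rot": [0,0,0.95]}], fingers=0.1)

```text
time: 9.6
tool_pos: [0.549, 0.2242, 0.2584]
eef_rot: [-0.001, -0.141, 0.99, 0.0]
contact_force: [0.5, -0.7, -0.4]
finger_gap: 0.55
grip_force: 0.0
```

Request:
move_arm(targets=[{"offset": [0,0,0],"rot": [0,0,0.2]},{"offset": [0,0,0],"rot": [0,0,0.336]},{"offset": [0,0,0],"rot": [0,0,0.336]}])

```text
time: 9.85
tool_pos: [0.5483, 0.227, 0.2588]
eef_rot: [-0.001, -0.231, 0.973, 0.001]
contact_force: [0.7, 0.6, -0.2]
finger_gap: 0.551
grip_force: 0.0
```

```bash
python3 - <<'E'
from h import *
k,a=knob(0); go([k[0],k[1],.115],down(a))
E
```

```text
[[0.001, -0.003, -0.288], [-0.003, -0.003, -0.004]] dist mm 144
```

Request:
move_arm(targets=[{"offset": [0.001,-0.003,-0.08],"rot": [0,0,0]},{"offset": [0.001,-0.003,-0.16],"rot": [0,0,0]},{"offset": [0.001,-0.003,-0.22],"rot": [0,0,0]},{"offset": [0.001,-0.003,-0.255],"rot": [0,0,0]},{"offset": [0.001,-0.003,-0.28],"rot": [0,0,0]},{"offset": [0.001,-0.003,-0.286],"rot": [0,0,0]},{"offset": [0.001,-0.003,-0.286],"rot": [0,0,0]}])

```text
time: 10.43
tool_pos: [0.5492, 0.225, 0.1165]
eef_rot: [-0.0, -0.23, 0.973, 0.001]
contact_force: [0.9, -1.1, 0.4]
finger_gap: 0.547
grip_force: 0.0
```

Request:
move_arm(targets=[{"offset": [0,0,0],"rot": [0,0,0]},{"offset": [0,0,0],"rot": [0,0,0]},{"offset": [0,0,0],"rot": [0,0,0]},{"offset": [0,0,0],"rot": [0,0,0]}], fingers=-0.27, squeeze=5)

```text
time: 10.77
tool_pos: [0.5511, 0.225, 0.1193]
eef_rot: [0.003, -0.23, 0.973, 0.001]
contact_force: [0.2, -0.1, 0.0]
finger_gap: 0.364
grip_force: 0.0
```

```bash
python3 - <<'E'
from h import *
s=status.observe(); print(s["tool_pos"],s["contact_force"],s["finger_gap"])
k0,a0=knob(0)
for th in list(np.arange(.06,1.21,.06))+[1.24,1.26,1.28]:
    k,a=knob(th); print(round(th,2),((k-k0)/.5).round(3)[:2].tolist(),round((a-a0)/30,3))
E
```

```text
[0.55107134 0.22497091 0.11926809] [ 0.19056693 -0.08578981  0.04786237] 0.36408551444901266
0.06 [0.005, -0.01] -0.115
0.12 [0.008, -0.02] -0.229
0.18 [0.012, -0.03] -0.344
0.24 [0.015, -0.041] -0.458
0.3 [0.017, -0.051] -0.573
0.36 [0.018, -0.062] -0.688
0.42 [0.019, -0.073] -0.802
0.48 [0.019, -0.083] -0.917
0.54 [0.018, -0.094] -1.031
0.6 [0.017, -0.105] -1.146
0.66 [0.016, -0.116] -1.261
0.72 [0.013, -0.126] -1.375
0.78 [0.01, -0.136] -1.49
0.84 [0.006, -0.147] -1.604
0.9 [0.002, -0.157] -1.719
0.96 [-0.003, -0.166] -1.833
1.02 [-0.008, -0.176] -1.948
1.08 [-0.014, -0.185] -2.063
1.14 [-0.021, -0.193] -2.177
1.2 [-0.028, -0.201] -2.292
1.24 [-0.033, -0.207] -2.368
1.26 [-0.035, -0.209] -2.406
1.28 [-0.038, -0.212] -2.445
```

Request:
move_arm(targets=[{"offset": [0.005,-0.01,0],"rot": [0,0,-0.115]},{"offset": [0.008,-0.02,0],"rot": [0,0,-0.229]},{"offset": [0.012,-0.03,0],"rot": [0,0,-0.344]},{"offset": [0.015,-0.041,0],"rot": [0,0,-0.458]},{"offset": [0.017,-0.051,0],"rot": [0,0,-0.573]},{"offset": [0.018,-0.062,0],"rot": [0,0,-0.688]},{"offset": [0.019,-0.073,0],"rot": [0,0,-0.802]},{"offset": [0.019,-0.083,0],"rot": [0,0,-0.917]}])

```text
time: 11.43
tool_pos: [0.56, 0.1837, 0.1188]
eef_rot: [0.002, 0.01, 1.0, 0.001]
contact_force: [-0.4, 3.1, 0.8]
finger_gap: 0.361
grip_force: 1.3
```

Request:
move_arm(targets=[{"offset": [-0.001,-0.011,0],"rot": [0,0,-0.115]},{"offset": [-0.002,-0.022,0],"rot": [0,0,-0.229]},{"offset": [-0.004,-0.033,0],"rot": [0,0,-0.344]},{"offset": [-0.006,-0.043,0],"rot": [0,0,-0.458]},{"offset": [-0.009,-0.053,0],"rot": [0,0,-0.573]},{"offset": [-0.013,-0.064,0],"rot": [0,0,-0.688]},{"offset": [-0.017,-0.074,0],"rot": [0,0,-0.802]},{"offset": [-0.022,-0.083,0],"rot": [0,0,-0.917]}])

```text
time: 12.1
tool_pos: [0.5496, 0.1424, 0.1188]
eef_rot: [0.003, 0.247, 0.969, 0.002]
contact_force: [1.7, 3.3, -1.2]
finger_gap: 0.365
grip_force: 1.9
```

Request:
move_arm(targets=[{"offset": [-0.005,-0.01,0],"rot": [0,0,-0.115]},{"offset": [-0.011,-0.019,0],"rot": [0,0,-0.23]},{"offset": [-0.018,-0.027,0],"rot": [0,0,-0.344]},{"offset": [-0.025,-0.035,0],"rot": [0,0,-0.459]},{"offset": [-0.03,-0.041,0],"rot": [0,0,-0.535]},{"offset": [-0.032,-0.043,0],"rot": [0,0,-0.573]},{"offset": [-0.032,-0.043,0],"rot": [0,0,-0.573]}])

```text
time: 12.68
tool_pos: [0.5339, 0.1204, 0.1188]
eef_rot: [0.003, 0.388, 0.922, 0.001]
contact_force: [3.3, 1.9, -1.0]
finger_gap: 0.366
grip_force: 2.1
```

```bash
python3 - <<'E'
from h import *
s=status.observe(); print(s["tool_pos"],s["contact_force"],s["finger_gap"],s["ft_torque"],s["grip_force"]); print(knob(1.26))
v=s["tool_pos"]-AX; print("lever angle of tool",.6+np.radians(FY)-np.arctan2(v[1],v[0]))
P=[]
for c in("scene","top"):
    im,d=vision.get_image(c); y0,x0=(200,215) if c=="top" else (190,280)
    P.append(cv2.resize(im[y0:y0+130,x0:x0+150],None,fx=2.6,fy=2.6,interpolation=cv2.INTER_CUBIC))
cv2.imwrite("pics/sw1.png",np.hstack(P)[:,:,::-1])
E
```

```text
[0.53392421 0.12038927 0.11879217] [ 3.31472976  1.85899362 -1.00674819] 0.3662861889989462 [ 0.31688334 -0.52781626  0.00923508] 2.065345791634172
(array([0.53113129, 0.12098683, 0.        ]), np.float64(44.384785521365664))
lever angle of tool 1.2429201147779365
```

View pics/sw1.png

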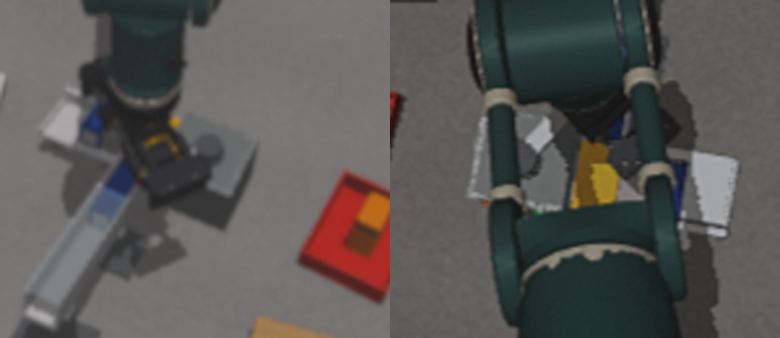

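The blank is out on the ledge (left half ~(95,122)). Pressing slightly further to be sure of the stop.

Request:
move_arm(targets=[{"offset": [-0.003,-0.003,0],"rot": [0,0,-0.04]},{"offset": [-0.006,-0.006,0],"rot": [0,0,-0.08]},{"offset": [-0.01,-0.01,0],"rot": [0,0,-0.1]},{"offset": [-0.01,-0.01,0],"rot": [0,0,-0.1]}])

```text
time: 13.12
tool_pos: [0.5294, 0.1166, 0.1188]
eef_rot: [0.003, 0.412, 0.911, 0.002]
contact_force: [6.7, 7.3, -1.7]
finger_gap: 0.437
grip_force: 5.0
```

At the stop (10 N). Returning along the arc with the spring and then clearing upward.

Request:
move_arm(targets=[{"offset": [0.01,0.01,0],"rot": [0,0,0.1]},{"offset": [0.02,0.023,0],"rot": [0,0,0.28]},{"offset": [0.031,0.036,0],"rot": [0,0,0.45]},{"offset": [0.042,0.053,0],"rot": [0,0,0.673]}])

```text
time: 13.45
tool_pos: [0.5489, 0.1418, 0.1183]
eef_rot: [0.001, 0.244, 0.97, 0.0]
contact_force: [1.1, 1.9, 2.4]
finger_gap: 0.369
grip_force: 1.2
```

Request:
move_arm(targets=[{"offset": [0.009,0.019,0],"rot": [0,0,0.229]},{"offset": [0.016,0.04,0],"rot": [0,0,0.459]},{"offset": [0.02,0.061,0],"rot": [0,0,0.688]},{"offset": [0.022,0.083,0],"rot": [0,0,0.917]}])

```text
time: 13.78
tool_pos: [0.5592, 0.1834, 0.1177]
eef_rot: [0.001, 0.005, 1.0, 0.0]
contact_force: [0.5, 0.9, 1.0]
finger_gap: 0.364
grip_force: 0.6
```

Request:
move_arm(targets=[{"offset": [-0.001,0.021,0],"rot": [0,0,0.229]},{"offset": [-0.004,0.042,0],"rot": [0,0,0.459]},{"offset": [-0.011,0.063,0],"rot": [0,0,0.688]},{"offset": [-0.019,0.083,0],"rot": [0,0,0.917]},{"offset": [-0.019,0.083,0],"rot": [0,0,0.917]}])

```text
time: 14.2
tool_pos: [0.5483, 0.2252, 0.117]
eef_rot: [-0.001, -0.232, 0.973, 0.001]
contact_force: [0.6, 0.6, -0.3]
finger_gap: 0.367
grip_force: 0.0
```

Request:
move_arm(targets=[{"offset": [0,0,0],"rot": [0,0,0]},{"offset": [0,0,0],"rot": [0,0,0]},{"offset": [0,0,0.05],"rot": [0,0,0]},{"offset": [0,0,0.13],"rot": [0,0,0]},{"offset": [0,0,0.21],"rot": [0,0,0]},{"offset": [0,0,0.27],"rot": [0,0,0]},{"offset": [0,0,0.27],"rot": [0,0,0]}], fingers=0.15)

```text
time: 14.78
tool_pos: [0.5542, 0.2251, 0.2615]
eef_rot: [0.008, -0.228, 0.974, 0.001]
contact_force: [0.5, 0.3, 0.9]
finger_gap: 0.575
grip_force: 0.0
```

```bash
cat >> h.py <<'E'
def blue_on_ledge():
    out=[]
    for c in("scene","top"):
        im,d=vision.get_image(c); X=cloud(c,d); X[d==0]=np.nan
        for o in finder.find_in(c,"blank1")[:4]:
            w=world(c,o["at"])
            if o["score"]>.2: print(c,"net",round(o["score"],2),w.round(3))
        hsv=cv2.cvtColor(im,cv2.COLOR_RGB2HSV); H,S,V=[hsv[...,i].astype(int) for i in range(3)]
        G=X-feed(0,-.073,.032); a=np.radians(-FY); gx=np.cos(a)*G[...,0]-np.sin(a)*G[...,1]; gy=np.sin(a)*G[...,0]+np.cos(a)*G[...,1]
        m=(H>100)&(H<130)&(S>110)&(abs(gx)<.06)&(gy>-.06)&(gy<.035)&(X[...,2]>.03)&(X[...,2]<.1)
        h=G[...,2]*np.cos(np.radians(15))-gx*np.sin(np.radians(15))   # height over ledge floor
        t=m&(h>.024); 
        P=X[t]; print(c,m.sum(),t.sum(),"top face",rect(P),P.mean(0).round(4),"h",np.median(h[t]).round(4),"feeder xy",np.median(gx[t]).round(4),np.median(gy[t]).round(4))
    return im
E
python3 - <<'E'
from h import *
s=status.observe(); print(s["time"],s["tool_pos"],s["finger_gap"])
blue_on_ledge()
im,d=vision.get_image("scene"); cv2.imwrite("pics/s4.png",cv2.resize(im[190:310,270:430],None,fx=4,fy=4,interpolation=cv2.INTER_CUBIC)[:,:,::-1])
E
```

```text
14.7833 [0.55416006 0.22506142 0.26149144] 0.5749889413326126
scene net 0.73 [0.517 0.105 0.075]
scene net 0.71 [0.45  0.044 0.058]
scene 108 107 top face (array([441.2,  42.6]), array([28.2, 57. ]), 85.2) [0.442  0.0431 0.0607] h 0.0297 feeder xy -0.0071 0.0036
top net 0.78 [0.44  0.044 0.06 ]
top net 0.63 [0.512 0.108 0.075]
top net 0.58 [0.722 0.378 0.05 ]
top 237 235 top face (array([440. ,  38.2]), array([26.8, 57.9]), 82.2) [0.4397 0.0383 0.0619] h 0.0312 feeder xy -0.0082 -0.0013
```

View pics/s4.png

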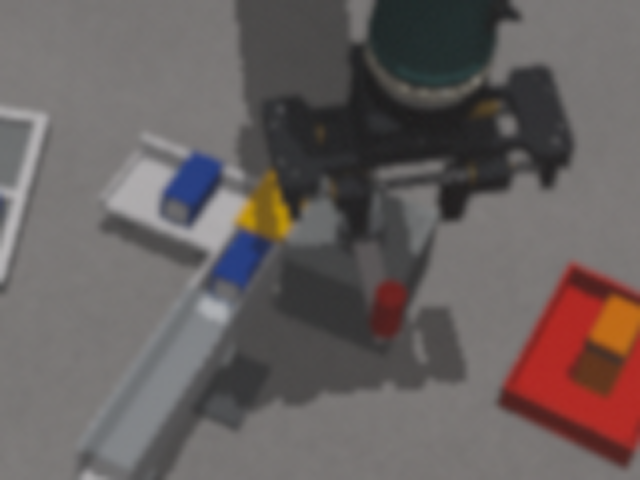

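Blank 1 lies on the ledge (crop ~(190,187)), blank 2 is in the nest behind the roof, the lever is back at rest. Top face centre ≈ (0.4405, 0.0405, 0.0613), height over the floor 30 mm as it must be. Grasping it.

```bash
python3 - <<'E'
from h import *
R=down(82.2,-15,82.2)
go([.433,.0416,.15],R); 
E
```

```text
[[-0.232, -0.364, -0.201], [0.081, -0.504, -1.137]] dist mm 238
```

Request:
move_arm(targets=[{"offset": [-0.06,-0.06,0],"rot": [0,0,-0.2]},{"offset": [-0.11,-0.13,0],"rot": [0,0,-0.4]},{"offset": [-0.16,-0.2,0],"rot": [0,0,-0.6]},{"offset": [-0.2,-0.27,-0.05],"rot": [0,0,-0.8]},{"offset": [-0.23,-0.34,-0.08],"rot": [0,0,-1]},{"offset": [-0.232,-0.364,-0.1],"rot": [0,0,-1]},{"offset": [-0.232,-0.364,-0.1],"rot": [0,0,-1]}])

```text
time: 15.62
tool_pos: [0.4291, 0.0397, 0.1975]
eef_rot: [-0.003, 0.032, 0.999, -0.001]
contact_force: [-0.1, -0.1, -0.1]
finger_gap: 0.579
grip_force: 0.0
```

```bash
python3 - <<'E'
from h import *
R=down(82.2,-15,82.2)
go([.433,.0413,.095],R); go([.4448,.0402,.0455],R)
E
```

```text
[[0.008, 0.003, -0.205], [-0.049, -0.511, -0.138]] dist mm 103
[[0.031, 0.001, -0.304], [-0.049, -0.511, -0.138]] dist mm 153
```

Request:
move_arm(targets=[{"offset": [0.005,0.003,-0.06],"rot": [-0.02,-0.2,-0.05]},{"offset": [0.008,0.003,-0.12],"rot": [-0.035,-0.37,-0.1]},{"offset": [0.008,0.003,-0.17],"rot": [-0.049,-0.511,-0.138]},{"offset": [0.008,0.003,-0.205],"rot": [-0.049,-0.511,-0.138]},{"offset": [0.013,0.003,-0.23],"rot": [-0.049,-0.511,-0.138]},{"offset": [0.02,0.002,-0.26],"rot": [-0.049,-0.511,-0.138]},{"offset": [0.026,0.001,-0.285],"rot": [-0.049,-0.511,-0.138]},{"offset": [0.03,0.001,-0.3],"rot": [-0.049,-0.511,-0.138]},{"offset": [0.03,0.001,-0.3],"rot": [-0.049,-0.511,-0.138]}])

```text
time: 16.37
tool_pos: [0.4476, 0.0435, 0.0504]
eef_rot: [0.133, 0.065, 0.989, -0.009]
contact_force: [-0.3, 0.5, -0.5]
finger_gap: 0.573
grip_force: 0.0
```

```bash
python3 - <<'E'
from h import *
R=down(82.2,-15,82.2); s=status.observe(); print(s["tool_pos"],s["contact_force"])
go([.4448,.0402,.0455],R)
E
```

```text
[0.44762723 0.04352266 0.05040708] [-0.30044717  0.4778565  -0.48771362]
[[-0.006, -0.007, -0.01], [0.001, 0.009, -0.008]] dist mm 7
```

Request:
move_arm(targets=[{"offset": [-0.004,-0.004,-0.008],"rot": [0,0,0]},{"offset": [-0.004,-0.004,-0.008],"rot": [0,0,0]},{"offset": [-0.004,-0.004,-0.008],"rot": [0,0,0]}])

```text
time: 16.62
tool_pos: [0.4472, 0.0412, 0.049]
eef_rot: [0.135, 0.066, 0.989, -0.008]
contact_force: [0.2, 0.2, -0.2]
finger_gap: 0.576
grip_force: 0.0
```

Request:
move_arm(targets=[{"offset": [0,0,0],"rot": [0,0,0]},{"offset": [0,0,0],"rot": [0,0,0]},{"offset": [0,0,0],"rot": [0,0,0]},{"offset": [0,0,0],"rot": [0,0,0]},{"offset": [0,0,0],"rot": [0,0,0]},{"offset": [0,0,0],"rot": [0,0,0]}], fingers=-1, squeeze=35)

```text
time: 17.12
tool_pos: [0.4475, 0.0411, 0.0493]
eef_rot: [0.135, 0.065, 0.989, -0.008]
contact_force: [-1.9, -0.3, 4.7]
finger_gap: 0.333
grip_force: 35.0
```

```bash
cat >> h.py <<'E'
def jig():
    r_=[]
    for c in("scene","top"):
        im,d=vision.get_image(c); X=cloud(c,d); m,sc=masked(c,"jig"); P=X[m]; Q=P[(P[:,2]>.014)&(P[:,2]<.028)]; r_.append(rect(Q)); print(c,round(sc,2),len(Q),r_[-1])
    return r_
def well(c,yaw,i,j):
    a=np.radians(yaw); x,y=.042*i,.067*j
    return np.array([c[0]+np.cos(a)*x-np.sin(a)*y,c[1]+np.sin(a)*x+np.cos(a)*y])
E
python3 - <<'E'
from h import *
s=status.observe(); print(s["tool_pos"],s["contact_force"],s["finger_gap"],s["grip_force"]); jig()
E
```

```text
[0.44753966 0.04113297 0.04925842] [-1.93197647 -0.25753775  4.66056575] 0.33303601659869153 34.97897028923035
scene 0.61 1157 (array([ 486.7, -190.1]), array([171.6, 198.1]), 7.9)
top 0.76 2266 (array([ 487.3, -192.1]), array([167.7, 196.7]), 7.6)
```

Request:
move_arm(targets=[{"offset": [-0.005,0,0.02],"rot": [0,0,0]},{"offset": [-0.015,0.002,0.058],"rot": [0,0,0]},{"offset": [-0.03,0.004,0.116],"rot": [0,0,0]},{"offset": [-0.02,0,0.19],"rot": [0,0,0]},{"offset": [-0.01,0,0.22],"rot": [0,0,0]},{"offset": [-0.01,0,0.22],"rot": [0,0,0]}])

```text
time: 17.82
tool_pos: [0.446, 0.0414, 0.1638]
eef_rot: [0.14, 0.066, 0.988, -0.008]
contact_force: [0.6, -0.3, -0.3]
finger_gap: 0.335
grip_force: 35.0
```

```bash
python3 - <<'E'
from h import *
s=status.observe(); print(s["time"],s["tool_pos"],s["finger_gap"],s["grip_force"])
w=well((.487,-.191),7.8,-1,1); print(w); go([w[0],w[1],.12],down(97.8)); 
P=[]
for c in("scene","top"):
    im,d=vision.get_image(c); y0,x0=(180,250) if c=="top" else (190,220)
    P.append(cv2.resize(im[y0:y0+130,x0:x0+150],None,fx=2.6,fy=2.6,interpolation=cv2.INTER_CUBIC))
cv2.imwrite("pics/lift1.png",np.hstack(P)[:,:,::-1])
E
```

```text
17.8167 [0.44599826 0.04138155 0.1638401 ] 0.3350414984934158 34.99368131160736
[ 0.43629565 -0.13031995]
[[-0.019, -0.343, -0.088], [-0.007, 0.538, 0.51]] dist mm 177
```

View pics/lift1.png

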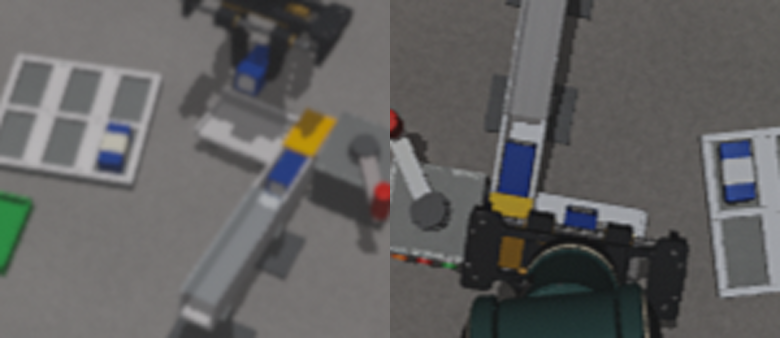

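The blank is held centred between the fingers (left half ~(252,70)). Carrying it to the near-left jig well.

Request:
move_arm(targets=[{"offset": [-0.005,-0.06,0.02],"rot": [0,0.12,0.12]},{"offset": [-0.01,-0.14,0.02],"rot": [0,0.25,0.24]},{"offset": [-0.015,-0.22,0],"rot": [-0.005,0.38,0.36]},{"offset": [-0.019,-0.3,-0.04],"rot": [-0.007,0.538,0.51]},{"offset": [-0.019,-0.343,-0.088],"rot": [-0.007,0.538,0.51]},{"offset": [-0.019,-0.343,-0.088],"rot": [-0.007,0.538,0.51]},{"offset": [-0.019,-0.343,-0.088],"rot": [-0.007,0.538,0.51]}])

```text
time: 18.5
tool_pos: [0.4288, -0.1302, 0.1101]
eef_rot: [-0.009, -0.067, 0.998, 0.001]
contact_force: [0.4, 1.0, -1.2]
finger_gap: 0.337
grip_force: 35.0
```

```bash
python3 - <<'E'
from h import *
s=status.observe(); print(s["time"],s["tool_pos"],s["finger_gap"],s["grip_force"],s["contact_force"])
w=well((.487,-.191),7.8,-1,1); go([w[0],w[1],.036],down(97.8)); jig()
E
```

```text
18.5 [ 0.42877216 -0.13023667  0.11005805] 0.3372190367319313 34.99362409114838 [ 0.42682706  1.00808098 -1.23297316]
[[0.015, -0.0, -0.148], [-0.001, -0.035, 0.005]] dist mm 74
scene 0.8 1173 (array([ 486.7, -189.5]), array([173.2, 198.7]), 8.0)
top 0.76 809 (array([ 526.4, -187.2]), array([ 91.5, 197.4]), 6.8)
```

Request:
move_arm(targets=[{"offset": [0.017,0,-0.04],"rot": [0,-0.035,0.005]},{"offset": [0.017,0,-0.09],"rot": [0,-0.035,0.005]},{"offset": [0.017,0,-0.12],"rot": [0,-0.035,0.005]},{"offset": [0.017,0,-0.14],"rot": [0,-0.035,0.005]},{"offset": [0.017,0,-0.14],"rot": [0,-0.035,0.005]},{"offset": [0.017,0,-0.14],"rot": [0,-0.035,0.005]}])

```text
time: 19.2
tool_pos: [0.4413, -0.1297, 0.0451]
eef_rot: [0.005, -0.07, 0.998, -0.002]
contact_force: [-0.1, 0.2, -1.1]
finger_gap: 0.334
grip_force: 35.0
```

```bash
python3 - <<'E'
from h import *
s=status.observe(); print(s["time"],s["tool_pos"],s["finger_gap"],s["grip_force"],s["contact_force"])
w=well((.487,-.191),7.8,-1,1); go([w[0],w[1],.028],down(97.8))
im,d=vision.get_image("scene"); cv2.imwrite("pics/pl1.png",cv2.resize(im[190:290,200:320],None,fx=5,fy=5,interpolation=cv2.INTER_CUBIC)[:,:,::-1])
E
```

```text
19.2 [ 0.44129475 -0.12973328  0.04513124] 0.33370749784133125 34.993611574172974 [-0.12886741  0.19943279 -1.14502504]
[[-0.01, -0.001, -0.034], [0.006, 0.018, -0.009]] dist mm 18
```

View pics/pl1.png

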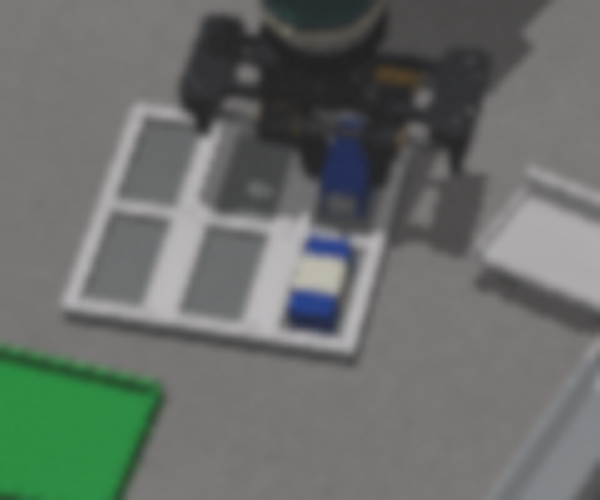

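The blank is over its well (crop ~(345,180)), aligned. Settling briefly before the final descent, since the measured pose lags.

Request:
move_arm(targets=[{"offset": [0,0,0],"rot": [0,0,0]},{"offset": [0,0,0],"rot": [0,0,0]},{"offset": [0,0,0],"rot": [0,0,0]},{"offset": [0,0,0],"rot": [0,0,0]}])

```text
time: 19.58
tool_pos: [0.4416, -0.1306, 0.0454]
eef_rot: [0.005, -0.07, 0.998, -0.002]
contact_force: [0.2, 0.5, -1.0]
finger_gap: 0.335
grip_force: 35.0
```

Request:
move_arm(targets=[{"offset": [0,0,0],"rot": [0,0,0]}])

```text
time: 19.67
tool_pos: [0.4413, -0.1306, 0.0451]
eef_rot: [0.005, -0.07, 0.998, -0.002]
contact_force: [0.6, 0.6, -1.2]
finger_gap: 0.333
grip_force: 35.0
```

Request:
move_arm(targets=[{"offset": [-0.006,0,-0.008],"rot": [0.006,0.018,-0.009]},{"offset": [-0.006,0,-0.016],"rot": [0.006,0.018,-0.009]},{"offset": [-0.006,0,-0.022],"rot": [0.006,0.018,-0.009]},{"offset": [-0.006,0,-0.026],"rot": [0.006,0.018,-0.009]},{"offset": [-0.006,0,-0.026],"rot": [0.006,0.018,-0.009]}])

```text
time: 20.08
tool_pos: [0.4374, -0.1302, 0.0308]
eef_rot: [-0.001, -0.067, 0.998, 0.0]
contact_force: [-0.3, -0.5, -1.0]
finger_gap: 0.338
grip_force: 35.0
```

Request:
move_arm(targets=[{"offset": [0,0,-0.004],"rot": [0,0,0]},{"offset": [0,0,-0.007],"rot": [0,0,0]},{"offset": [0,0,-0.007],"rot": [0,0,0]}])

```text
time: 20.33
tool_pos: [0.4379, -0.1303, 0.0279]
eef_rot: [-0.0, -0.067, 0.998, 0.0]
contact_force: [0.5, -0.7, -1.3]
finger_gap: 0.332
grip_force: 35.0
```

Request:
move_arm(targets=[{"offset": [0,0,-0.003],"rot": [0,0,0]},{"offset": [0,0,-0.005],"rot": [0,0,0]},{"offset": [0,0,-0.005],"rot": [0,0,0]}])

```text
time: 20.58
tool_pos: [0.4387, -0.1306, 0.0265]
eef_rot: [0.0, -0.067, 0.998, -0.0]
contact_force: [-0.3, 0.7, 4.2]
finger_gap: 0.339
grip_force: 35.0
```

Contact (5 N). Releasing, rising, and checking the jig and finished piece.

Request:
move_arm(targets=[{"offset": [0,0,0.003],"rot": [0,0,0]},{"offset": [0,0,0.003],"rot": [0,0,0]},{"offset": [0,0,0.003],"rot": [0,0,0]},{"offset": [0,0,0.003],"rot": [0,0,0]},{"offset": [0,0,0.05],"rot": [0,0,0]},{"offset": [0,0,0.12],"rot": [0,0,0]},{"offset": [0,0,0.17],"rot": [0,0,0]},{"offset": [0,0,0.17],"rot": [0,0,0]}], fingers=0.1)

```text
time: 21.25
tool_pos: [0.4421, -0.1318, 0.1161]
eef_rot: [0.004, -0.067, 0.998, -0.002]
contact_force: [0.8, -1.1, -0.2]
finger_gap: 0.552
grip_force: 0.0
```

```bash
cat >> h.py <<'E'
def blues(zlo=.033,zhi=.055,box=(.3,.75,-.4,-.05)):
    "blue/white bar tops lying around"
    for c in("scene","top"):
        im,d=vision.get_image(c); X=cloud(c,d)
        hsv=cv2.cvtColor(im,cv2.COLOR_RGB2HSV); H,S=hsv[...,0].astype(int),hsv[...,1].astype(int)
        m=(X[...,2]>zlo)&(X[...,2]<zhi)&(X[...,0]>box[0])&(X[...,0]<box[1])&(X[...,1]>box[2])&(X[...,1]<box[3])
        n,l,st,_=cv2.connectedComponentsWithStats(m.astype(np.uint8))
        for k in range(1,n):
            if st[k,4]>60:
                P=X[l==k]; print(c,st[k,4],rect(P),"z",np.median(P[:,2]).round(4),"blue",((H[l==k]>100)&(H[l==k]<130)&(S[l==k]>110)).mean().round(2))
E
python3 - <<'E'
from h import *
s=status.observe(); print(s["time"],s["tool_pos"],s["finger_gap"],s["grip_force"],s["contact_force"])
jig(); blues()
go([.5195,-.1195,.09],down(97.8))
E
```

```text
21.25 [ 0.44207529 -0.13179795  0.11606191] 0.551671194235495 0.0 [ 0.80699171 -1.05184903 -0.16469878]
scene 0.8 1170 (array([ 486.8, -189.5]), array([174.3, 199.3]), 7.3)
top 0.58 797 (array([ 487.8, -192.4]), array([168.2, 196.9]), 8.0)
scene 140 (array([ 436.3, -127.4]), array([66. , 30.6]), 9.5) z 0.0386 blue 0.77
scene 157 (array([ 518.8, -118.2]), array([62.4, 31.8]), 6.8) z 0.0385 blue 0.38
scene 87 (array([ 644. , -386.3]), array([19.9, 83.6]), 85.4) z 0.0447 blue 0.0
top 83 (array([ 639.3, -389.4]), array([87.6, 20.2]), 0.6) z 0.0442 blue 0.0
top 201 (array([ 519.5, -119.8]), array([60.7, 30. ]), 4.4) z 0.0403 blue 0.43
[[0.166, 0.021, -0.038], [-0.002, -0.007, 0.003]] dist mm 86
```

Blank 1 is in its well (0.436, −0.129; top at 0.039). Now the finished piece at (0.519, −0.119).

Request:
move_arm(targets=[{"offset": [0.07,0.01,-0.03],"rot": [0,-0.007,0]},{"offset": [0.14,0.018,-0.03],"rot": [0,-0.007,0]},{"offset": [0.156,0.023,-0.05],"rot": [0,-0.007,0]},{"offset": [0.156,0.025,-0.11],"rot": [0,-0.007,0]},{"offset": [0.156,0.025,-0.15],"rot": [0,-0.007,0]},{"offset": [0.156,0.025,-0.17],"rot": [0,-0.007,0]},{"offset": [0.156,0.025,-0.17],"rot": [0,-0.007,0]},{"offset": [0.156,0.025,-0.17],"rot": [0,-0.007,0]}])

```text
time: 22.22
tool_pos: [0.515, -0.1176, 0.0246]
eef_rot: [0.0, -0.067, 0.998, 0.0]
contact_force: [-0.2, -1.4, -0.2]
finger_gap: 0.548
grip_force: 0.0
```

```bash
python3 - <<'E'
from h import *
s=status.observe(); print(s["time"],s["tool_pos"],s["contact_force"])
go([.5193,-.119,.025],down(97.8))
E
```

```text
22.2167 [ 0.51499772 -0.11764123  0.02464064] [-0.20781053 -1.3963083  -0.16747805]
[[0.009, -0.003, 0.001], [-0.001, 0.001, 0.003]] dist mm 5
```

Request:
move_arm(targets=[{"offset": [0.008,-0.003,0.0],"rot": [0,0,0]},{"offset": [0.008,-0.003,0.0],"rot": [0,0,0]}])

```text
time: 22.38
tool_pos: [0.5221, -0.1201, 0.0273]
eef_rot: [0.003, -0.067, 0.998, -0.001]
contact_force: [0.1, -0.0, 0.6]
finger_gap: 0.548
grip_force: 0.0
```

Request:
move_arm(targets=[{"offset": [0,0,0],"rot": [0,0,0]},{"offset": [0,0,0],"rot": [0,0,0]},{"offset": [0,0,0],"rot": [0,0,0]},{"offset": [0,0,0],"rot": [0,0,0]},{"offset": [0,0,0],"rot": [0,0,0]},{"offset": [0,0,0.02],"rot": [0,0,0]},{"offset": [0,0,0.06],"rot": [0,0,0]},{"offset": [0,0,0.12],"rot": [0,0,0]},{"offset": [0,0,0.16],"rot": [0,0,0]},{"offset": [0,0,0.16],"rot": [0,0,0]}], fingers=-1, squeeze=35)

```text
time: 23.22
tool_pos: [0.5234, -0.1202, 0.1107]
eef_rot: [0.006, -0.067, 0.998, -0.002]
contact_force: [1.0, -1.3, 0.1]
finger_gap: 0.335
grip_force: 35.0
```

```bash
cat >> h.py <<'E'
def rack():
    for c in("scene","top"):
        im,d=vision.get_image(c); X=cloud(c,d); m,sc=masked(c,"rack"); P=X[m]; Q=P[(P[:,2]>.016)&(P[:,2]<.03)]; print(c,"rack",round(sc,2),len(Q),rect(Q))
E
python3 - <<'E'
from h import *
s=status.observe(); print(s["time"],s["tool_pos"],s["finger_gap"],s["grip_force"])
rack(); go([.67,-.253,.1],down(93.3)); go([.67,-.253,.025],down(93.3))
E
```

```text
23.2167 [ 0.52338906 -0.12018593  0.1107426 ] 0.33500929353734843 34.99934434890747
scene rack 0.87 206 (array([ 669.4, -250.9]), array([102.8, 135.2]), 3.0)
top rack 0.76 244 (array([ 670. , -253.7]), array([100.2, 132.5]), 1.9)
[[0.303, -0.268, -0.009], [-0.001, 0.002, -0.147]] dist mm 202
[[0.303, -0.268, -0.159], [-0.001, 0.002, -0.147]] dist mm 217
```

Request:
move_arm(targets=[{"offset": [0.06,-0.05,0.02],"rot": [0,0,-0.05]},{"offset": [0.12,-0.1,0.02],"rot": [0,0,-0.1]},{"offset": [0.18,-0.155,0.02],"rot": [0,0,-0.147]},{"offset": [0.24,-0.21,0],"rot": [0,0,-0.147]},{"offset": [0.29,-0.255,-0.01],"rot": [0,0,-0.147]},{"offset": [0.303,-0.268,-0.06],"rot": [0,0,-0.147]},{"offset": [0.303,-0.268,-0.11],"rot": [0,0,-0.147]},{"offset": [0.303,-0.268,-0.145],"rot": [0,0,-0.147]},{"offset": [0.303,-0.268,-0.15],"rot": [0,0,-0.147]},{"offset": [0.303,-0.268,-0.15],"rot": [0,0,-0.147]}])

```text
time: 24.25
tool_pos: [0.6685, -0.2522, 0.0262]
eef_rot: [-0.002, -0.029, 1.0, 0.001]
contact_force: [0.5, 0.5, -1.0]
finger_gap: 0.339
grip_force: 35.0
```

Request:
move_arm(targets=[{"offset": [0,0,-0.006],"rot": [0,0,0]},{"offset": [0,0,-0.01],"rot": [0,0,0]},{"offset": [0,0,-0.01],"rot": [0,0,0]}])

```text
time: 24.5
tool_pos: [0.6723, -0.2535, 0.0269]
eef_rot: [0.003, -0.029, 1.0, -0.001]
contact_force: [-0.3, -0.7, -0.0]
finger_gap: 0.337
grip_force: 35.0
```

Request:
move_arm(targets=[{"offset": [0,0,-0.005],"rot": [0,0,0]},{"offset": [0,0,-0.01],"rot": [0,0,0]},{"offset": [0,0,-0.01],"rot": [0,0,0]}])

```text
time: 24.75
tool_pos: [0.6716, -0.2533, 0.0209]
eef_rot: [0.002, -0.029, 1.0, -0.0]
contact_force: [-0.4, 0.1, -1.2]
finger_gap: 0.336
grip_force: 35.0
```

Request:
move_arm(targets=[{"offset": [0,0,-0.004],"rot": [0,0,0]},{"offset": [0,0,-0.006],"rot": [0,0,0]},{"offset": [0,0,-0.006],"rot": [0,0,0]}])

```text
time: 25.0
tool_pos: [0.6717, -0.2534, 0.0205]
eef_rot: [0.002, -0.029, 1.0, -0.0]
contact_force: [-5.7, 1.6, 12.1]
finger_gap: 0.332
grip_force: 35.0
```

Request:
move_arm(targets=[{"offset": [0,0,0.005],"rot": [0,0,0]},{"offset": [0,0,0.005],"rot": [0,0,0]},{"offset": [0,0,0.005],"rot": [0,0,0]},{"offset": [0,0,0.005],"rot": [0,0,0]},{"offset": [0,0,0.08],"rot": [0,0,0]},{"offset": [0,0,0.16],"rot": [0,0,0]},{"offset": [0,0,0.24],"rot": [0,0,0]},{"offset": [0,0,0.32],"rot": [0,0,0]},{"offset": [0,0,0.4],"rot": [0,0,0]},{"offset": [0,0,0.48],"rot": [0,0,0]}], fingers=0.1)

```text
time: 25.83
tool_pos: [0.6712, -0.2532, 0.2591]
eef_rot: [0.001, -0.029, 1.0, -0.0]
contact_force: [0.6, 0.7, -0.2]
finger_gap: 0.553
grip_force: 0.0
```

Request:
move_arm(targets=[{"offset": [-0.02,0.08,0],"rot": [0,0,0.12]},{"offset": [-0.04,0.16,0],"rot": [0,0,0.25]},{"offset": [-0.06,0.24,0],"rot": [0,0,0.38]},{"offset": [-0.08,0.32,0],"rot": [0,0,0.5]},{"offset": [-0.1,0.4,0],"rot": [0,0,0.63]},{"offset": [-0.123,0.479,0],"rot": [0,0,0.777]},{"offset": [-0.123,0.479,0],"rot": [0,0,0.777]}])

```text
time: 26.42
tool_pos: [0.608, -0.0075, 0.2575]
eef_rot: [0.001, -0.234, 0.972, 0.002]
contact_force: [-0.4, -0.2, -0.8]
finger_gap: 0.552
grip_force: 0.0
```

Request:
move_arm(targets=[{"offset": [-0.02,0.08,0],"rot": [0,0,0]},{"offset": [-0.04,0.16,0],"rot": [0,0,0]},{"offset": [-0.06,0.24,0],"rot": [0,0,0]},{"offset": [-0.08,0.32,0],"rot": [0,0,0]},{"offset": [-0.1,0.4,0],"rot": [0,0,0]},{"offset": [-0.123,0.479,0],"rot": [0,0,0]},{"offset": [-0.123,0.479,0],"rot": [0,0,0]}])

```text
time: 27.0
tool_pos: [0.5465, 0.2317, 0.2574]
eef_rot: [0.002, -0.233, 0.973, 0.002]
contact_force: [-0.3, -0.6, 0.7]
finger_gap: 0.551
grip_force: 0.0
```

```bash
python3 - <<'E'
from h import *
s=status.observe(); print(s["time"],s["tool_pos"])
blues(); rack(); jig()
k,a=knob(0); go([k[0],k[1],.117],down(a))
im,d=vision.get_image("top"); cv2.imwrite("pics/t5.png",cv2.resize(im[140:300,160:480],None,fx=2.5,fy=2.5,interpolation=cv2.INTER_CUBIC)[:,:,::-1])
E
```

```text
27.0 [0.54652407 0.23169359 0.2574429 ]
scene 137 (array([ 435.2, -126.8]), array([64.6, 30. ]), 8.5) z 0.039 blue 0.86
scene 98 (array([ 643.3, -387. ]), array([20.4, 85.8]), 86.6) z 0.0444 blue 0.0
scene 77 (array([ 672. , -248.8]), array([57.7, 30.7]), 2.7) z 0.0349 blue 0.36
top 191 (array([ 670.1, -251.8]), array([59.8, 30.7]), 1.6) z 0.0358 blue 0.45
top 89 (array([ 640.4, -389.6]), array([84.6, 19.2]), 0.9) z 0.0442 blue 0.0
top 263 (array([ 434.5, -130.4]), array([60.3, 31.2]), 7.7) z 0.0402 blue 0.94
scene rack 0.95 178 (array([ 669.4, -250.5]), array([101.2, 131.7]), 2.3)
top rack 0.96 294 (array([ 669.8, -254.4]), array([101.1, 131.8]), 3.1)
scene 0.86 1182 (array([ 487.1, -190.2]), array([172.9, 197.7]), 7.5)
top 0.98 2314 (array([ 487.5, -192.3]), array([167.9, 197.1]), 8.0)
[[-0.001, 0.002, -0.281], [-0.002, 0.006, 0.002]] dist mm 141
```

View pics/t5.png

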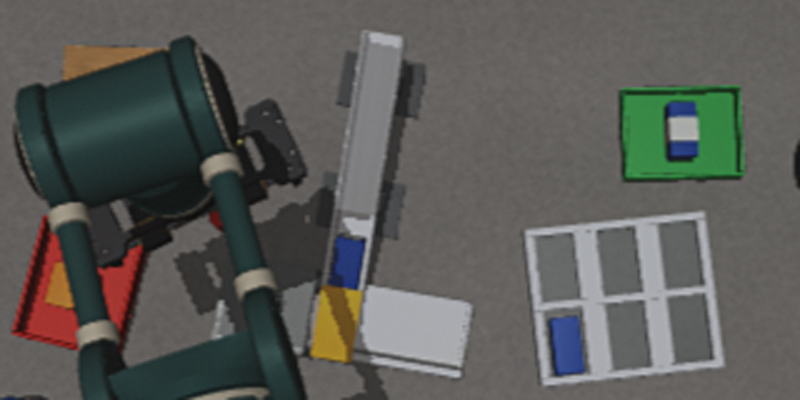

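All good: finished piece in the green tray (~(683,128)), blank 1 in its well (~(567,345)), ledge empty, blank 2 in the nest. Second swing, same path.

Request:
move_arm(targets=[{"offset": [0.0,0.001,-0.08],"rot": [0,0,0]},{"offset": [0,0.001,-0.16],"rot": [0,0,0]},{"offset": [0,0.001,-0.22],"rot": [0,0,0]},{"offset": [0,0.001,-0.255],"rot": [0,0,0]},{"offset": [0,0.001,-0.278],"rot": [0,0,0]},{"offset": [0,0.001,-0.28],"rot": [0,0,0]},{"offset": [0,0.001,-0.28],"rot": [0,0,0]}])

```text
time: 28.13
tool_pos: [0.5488, 0.2259, 0.1177]
eef_rot: [0.002, -0.23, 0.973, 0.0]
contact_force: [0.4, 0.3, 0.2]
finger_gap: 0.548
grip_force: 0.0
```

Request:
move_arm(targets=[{"offset": [0,0,0],"rot": [0,0,0]},{"offset": [0,0,0],"rot": [0,0,0]},{"offset": [0,0,0],"rot": [0,0,0]},{"offset": [0,0,0],"rot": [0,0,0]}], fingers=-0.27, squeeze=8)

```text
time: 28.47
tool_pos: [0.5495, 0.2265, 0.1192]
eef_rot: [0.003, -0.23, 0.973, 0.0]
contact_force: [-0.6, 0.3, 0.7]
finger_gap: 0.365
grip_force: 0.0
```

```bash
python3 - <<'E'
from h import *
s=status.observe(); print(s["tool_pos"],s["contact_force"],s["finger_gap"]); k,a=knob(0); go([k[0],k[1],.117],down(a))
E
```

```text
[0.54949918 0.22646213 0.11918583] [-0.64878704  0.34574233  0.74512   ] 0.3647195327579429
[[-0.002, -0.002, -0.004], [-0.004, 0.011, -0.001]] dist mm 3
```

Request:
move_arm(targets=[{"offset": [0.005,-0.01,0],"rot": [0,0,-0.115]},{"offset": [0.008,-0.02,0],"rot": [0,0,-0.229]},{"offset": [0.012,-0.03,0],"rot": [0,0,-0.344]},{"offset": [0.015,-0.041,0],"rot": [0,0,-0.458]},{"offset": [0.017,-0.051,0],"rot": [0,0,-0.573]},{"offset": [0.018,-0.062,0],"rot": [0,0,-0.688]},{"offset": [0.019,-0.073,0],"rot": [0,0,-0.802]},{"offset": [0.019,-0.083,0],"rot": [0,0,-0.917]}])

```text
time: 29.13
tool_pos: [0.559, 0.1854, 0.1187]
eef_rot: [0.003, 0.009, 1.0, 0.001]
contact_force: [0.6, 2.6, -0.6]
finger_gap: 0.369
grip_force: 1.5
```

Request:
move_arm(targets=[{"offset": [-0.001,-0.011,0],"rot": [0,0,-0.115]},{"offset": [-0.002,-0.022,0],"rot": [0,0,-0.229]},{"offset": [-0.004,-0.033,0],"rot": [0,0,-0.344]},{"offset": [-0.006,-0.043,0],"rot": [0,0,-0.458]},{"offset": [-0.009,-0.053,0],"rot": [0,0,-0.573]},{"offset": [-0.013,-0.064,0],"rot": [0,0,-0.688]},{"offset": [-0.017,-0.074,0],"rot": [0,0,-0.802]},{"offset": [-0.022,-0.083,0],"rot": [0,0,-0.917]}])

```text
time: 29.8
tool_pos: [0.5491, 0.1438, 0.1189]
eef_rot: [0.004, 0.247, 0.969, 0.001]
contact_force: [4.0, 2.2, -2.7]
finger_gap: 0.363
grip_force: 2.2
```

Request:
move_arm(targets=[{"offset": [-0.005,-0.01,0],"rot": [0,0,-0.115]},{"offset": [-0.011,-0.019,0],"rot": [0,0,-0.23]},{"offset": [-0.018,-0.027,0],"rot": [0,0,-0.344]},{"offset": [-0.025,-0.035,0],"rot": [0,0,-0.459]},{"offset": [-0.03,-0.041,0],"rot": [0,0,-0.535]},{"offset": [-0.034,-0.045,0],"rot": [0,0,-0.6]},{"offset": [-0.038,-0.049,0],"rot": [0,0,-0.64]},{"offset": [-0.041,-0.052,0],"rot": [0,0,-0.67]},{"offset": [-0.041,-0.052,0],"rot": [0,0,-0.67]}])

```text
time: 30.55
tool_pos: [0.5308, 0.1196, 0.1192]
eef_rot: [0.005, 0.412, 0.911, 0.004]
contact_force: [11.2, 9.0, -9.0]
finger_gap: 0.365
grip_force: 6.9
```

At the stop again (about 14 N). Returning and rising, then on to the ledge side.

Request:
move_arm(targets=[{"offset": [0.01,0.01,0],"rot": [0,0,0.1]},{"offset": [0.02,0.023,0],"rot": [0,0,0.28]},{"offset": [0.031,0.036,0],"rot": [0,0,0.45]},{"offset": [0.041,0.052,0],"rot": [0,0,0.67]}])

```text
time: 30.88
tool_pos: [0.5487, 0.1441, 0.1191]
eef_rot: [0.003, 0.243, 0.97, 0.0]
contact_force: [-0.6, 2.9, 1.4]
finger_gap: 0.361
grip_force: 1.1
```

Request:
move_arm(targets=[{"offset": [0.009,0.019,0],"rot": [0,0,0.229]},{"offset": [0.016,0.04,0],"rot": [0,0,0.459]},{"offset": [0.02,0.061,0],"rot": [0,0,0.688]},{"offset": [0.022,0.083,0],"rot": [0,0,0.917]}])

```text
time: 31.22
tool_pos: [0.5588, 0.1857, 0.1187]
eef_rot: [0.002, 0.005, 1.0, 0.0]
contact_force: [-1.0, 1.1, 0.6]
finger_gap: 0.367
grip_force: 0.6
```

Request:
move_arm(targets=[{"offset": [-0.001,0.021,0],"rot": [0,0,0.229]},{"offset": [-0.004,0.042,0],"rot": [0,0,0.459]},{"offset": [-0.011,0.063,0],"rot": [0,0,0.688]},{"offset": [-0.019,0.083,0],"rot": [0,0,0.917]},{"offset": [-0.019,0.083,0],"rot": [0,0,0.917]}])

```text
time: 31.63
tool_pos: [0.5484, 0.2277, 0.1183]
eef_rot: [0.002, -0.232, 0.973, 0.0]
contact_force: [1.0, 0.4, 0.7]
finger_gap: 0.371
grip_force: 0.0
```

Request:
move_arm(targets=[{"offset": [0,0,0],"rot": [0,0,0]},{"offset": [0,0,0],"rot": [0,0,0]},{"offset": [0,0,0.05],"rot": [0,0,0]},{"offset": [0,0,0.13],"rot": [0,0,0]},{"offset": [0,0,0.21],"rot": [0,0,0]},{"offset": [0,0,0.27],"rot": [0,0,0]},{"offset": [0,0,0.27],"rot": [0,0,0]}], fingers=0.15)

```text
time: 32.22
tool_pos: [0.553, 0.2268, 0.2618]
eef_rot: [0.009, -0.229, 0.973, 0.001]
contact_force: [1.2, 1.3, 1.1]
finger_gap: 0.574
grip_force: 0.0
```

```bash
python3 - <<'E'
from h import *
s=status.observe(); print(s["time"],s["tool_pos"],s["finger_gap"])
blue_on_ledge(); jig()
go([.433,.0416,.2],down(82.2))
E
```

```text
32.2167 [0.55298792 0.22678966 0.26180001] 0.5737862629721413
scene net 0.76 [0.448 0.044 0.059]
scene net 0.63 [ 0.441 -0.122  0.043]
scene 108 104 top face (array([440.4,  42.3]), array([29.1, 56.1]), 83.3) [0.4416 0.0427 0.0609] h 0.0297 feeder xy -0.0068 0.0028
top net 0.49 [ 0.432 -0.128  0.042]
top 238 233 top face (array([440. ,  38.2]), array([26.9, 57.9]), 82.2) [0.4396 0.0382 0.0617] h 0.0309 feeder xy -0.0081 -0.0018
scene 0.71 1168 (array([ 487.1, -189.8]), array([173.2, 197.7]), 7.3)
top 0.79 2344 (array([ 487.5, -192. ]), array([168.3, 197.6]), 7.7)
[[-0.229, -0.368, -0.101], [0.001, -0.0, -1.146]] dist mm 223
```

Request:
move_arm(targets=[{"offset": [-0.06,-0.06,0],"rot": [0,0,-0.2]},{"offset": [-0.11,-0.13,0],"rot": [0,0,-0.4]},{"offset": [-0.16,-0.2,0],"rot": [0,0,-0.6]},{"offset": [-0.2,-0.27,-0.05],"rot": [0,0,-0.8]},{"offset": [-0.225,-0.34,-0.08],"rot": [0,0,-1]},{"offset": [-0.229,-0.368,-0.1],"rot": [0,0,-1]},{"offset": [-0.229,-0.368,-0.1],"rot": [0,0,-1]}])

```text
time: 33.2
tool_pos: [0.43, 0.0393, 0.1987]
eef_rot: [-0.002, 0.031, 1.0, -0.001]
contact_force: [-0.3, 0.4, -0.3]
finger_gap: 0.575
grip_force: 0.0
```

```bash
python3 - <<'E'
from h import *
R=down(82.2,-15,82.2)
go([.433,.0413,.095],R); go([.4448,.0402,.0455],R)
E
```

```text
[[0.006, 0.004, -0.207], [-0.045, -0.505, -0.139]] dist mm 104
[[0.03, 0.002, -0.306], [-0.045, -0.505, -0.139]] dist mm 154
```

Request:
move_arm(targets=[{"offset": [0.005,0.003,-0.06],"rot": [-0.02,-0.2,-0.05]},{"offset": [0.006,0.003,-0.12],"rot": [-0.035,-0.37,-0.1]},{"offset": [0.006,0.003,-0.17],"rot": [-0.046,-0.508,-0.138]},{"offset": [0.006,0.003,-0.205],"rot": [-0.046,-0.508,-0.138]},{"offset": [0.01,0.002,-0.23],"rot": [-0.046,-0.508,-0.138]},{"offset": [0.016,0.001,-0.26],"rot": [-0.046,-0.508,-0.138]},{"offset": [0.022,0.0,-0.285],"rot": [-0.046,-0.508,-0.138]},{"offset": [0.026,0.0,-0.305],"rot": [-0.046,-0.508,-0.138]},{"offset": [0.026,0.0,-0.305],"rot": [-0.046,-0.508,-0.138]},{"offset": [0.026,0.0,-0.305],"rot": [-0.046,-0.508,-0.138]}])

```text
time: 34.03
tool_pos: [0.4469, 0.0427, 0.0497]
eef_rot: [0.134, 0.065, 0.989, -0.008]
contact_force: [0.5, 0.0, 0.6]
finger_gap: 0.573
grip_force: 0.0
```

Request:
move_arm(targets=[{"offset": [0,0,0],"rot": [0,0,0]},{"offset": [0,0,0],"rot": [0,0,0]},{"offset": [0,0,0],"rot": [0,0,0]},{"offset": [0,0,0],"rot": [0,0,0]},{"offset": [0,0,0],"rot": [0,0,0]},{"offset": [0,0,0],"rot": [0,0,0]}], fingers=-1, squeeze=35)

```text
time: 34.53
tool_pos: [0.4478, 0.0422, 0.0511]
eef_rot: [0.135, 0.065, 0.989, -0.008]
contact_force: [-2.9, 0.4, 5.0]
finger_gap: 0.34
grip_force: 35.0
```

Request:
move_arm(targets=[{"offset": [-0.005,0,0.02],"rot": [0,0,0]},{"offset": [-0.015,0.002,0.058],"rot": [0,0,0]},{"offset": [-0.03,0.004,0.116],"rot": [0,0,0]},{"offset": [-0.02,0,0.19],"rot": [0,0,0]},{"offset": [-0.01,0,0.22],"rot": [0,0,0]},{"offset": [-0.01,0,0.22],"rot": [0,0,0]}])

```text
time: 35.03
tool_pos: [0.446, 0.0423, 0.1655]
eef_rot: [0.139, 0.065, 0.988, -0.008]
contact_force: [0.8, -0.7, 0.5]
finger_gap: 0.334
grip_force: 35.0
```

```bash
python3 - <<'E'
from h import *
s=status.observe(); print(s["time"],s["tool_pos"],s["finger_gap"],s["grip_force"])
w=well((.487,-.191),7.8,1,0); print(w); go([w[0],w[1],.11],down(97.8)); 
jig()
E
```

```text
35.0333 [0.44603993 0.0422981  0.16554172] 0.33377091981726487 34.993826150894165
[ 0.52861141 -0.18529995]
[[0.165, -0.455, -0.111], [-0.006, 0.537, 0.509]] dist mm 248
scene 0.61 1120 (array([ 486.9, -189. ]), array([173.6, 197.2]), 7.7)
top 0.6 2307 (array([ 487.4, -192.2]), array([167.9, 197.5]), 7.8)
```

Request:
move_arm(targets=[{"offset": [0.03,-0.06,0.01],"rot": [0,0.12,0.12]},{"offset": [0.06,-0.14,0.01],"rot": [0,0.25,0.24]},{"offset": [0.09,-0.21,0],"rot": [-0.005,0.38,0.36]},{"offset": [0.12,-0.29,-0.03],"rot": [-0.006,0.537,0.509]},{"offset": [0.15,-0.36,-0.06],"rot": [-0.006,0.537,0.509]},{"offset": [0.165,-0.43,-0.09],"rot": [-0.006,0.537,0.509]},{"offset": [0.165,-0.455,-0.111],"rot": [-0.006,0.537,0.509]},{"offset": [0.165,-0.455,-0.111],"rot": [-0.006,0.537,0.509]},{"offset": [0.165,-0.455,-0.111],"rot": [-0.006,0.537,0.509]}])

```text
time: 35.98
tool_pos: [0.5219, -0.1847, 0.1015]
eef_rot: [-0.008, -0.067, 0.998, 0.001]
contact_force: [-0.7, 0.8, -0.3]
finger_gap: 0.338
grip_force: 35.0
```

```bash
python3 - <<'E'
from h import *
s=status.observe(); print(s["time"],s["tool_pos"],s["finger_gap"],s["grip_force"])
w=well((.487,-.191),7.8,1,0); go([w[0]+.002,w[1],.045],down(97.8))
E
```

```text
35.9833 [ 0.52186551 -0.18467377  0.10147949] 0.3375217305972046 34.99388515949249
[[0.017, -0.001, -0.113], [-0.0, -0.03, 0.003]] dist mm 57
```

Request:
move_arm(targets=[{"offset": [0.012,-0.001,-0.05],"rot": [0,-0.02,0.003]},{"offset": [0.012,-0.001,-0.09],"rot": [0,-0.02,0.003]},{"offset": [0.012,-0.001,-0.115],"rot": [0,-0.02,0.003]},{"offset": [0.012,-0.001,-0.12],"rot": [0,-0.02,0.003]},{"offset": [0.012,-0.001,-0.12],"rot": [0,-0.02,0.003]},{"offset": [0.012,-0.001,-0.12],"rot": [0,-0.02,0.003]},{"offset": [0.012,-0.001,-0.12],"rot": [0,-0.02,0.003]}])

```text
time: 36.57
tool_pos: [0.5316, -0.1859, 0.0462]
eef_rot: [0.001, -0.069, 0.998, -0.002]
contact_force: [1.1, -0.0, -0.7]
finger_gap: 0.338
grip_force: 35.0
```

```bash
python3 - <<'E'
from h import *
s=status.observe(); print(s["time"],s["tool_pos"],s["finger_gap"],s["grip_force"])
w=well((.487,-.191),7.8,1,0); go([w[0]+.002,w[1],.029],down(97.8)); jig()
for o in finder.find_in("scene","blank1"): print(o["score"],world("scene",o["at"]).round(3))
E
```

```text
36.5667 [ 0.53163107 -0.18585058  0.04618403] 0.33833538807587227 34.993897676467896
[[-0.002, 0.001, -0.034], [0.007, 0.006, -0.005]] dist mm 17
scene 0.66 618 (array([ 486.7, -190.1]), array([172.7, 197.8]), 7.6)
top 0.76 806 (array([ 486.7, -192.6]), array([165.9, 197.4]), 7.8)
0.45 [ 0.547 -0.183  0.058]
```

Request:
move_arm(targets=[{"offset": [-0.002,0.001,-0.01],"rot": [0.007,0.006,-0.005]},{"offset": [-0.002,0.001,-0.02],"rot": [0.007,0.006,-0.005]},{"offset": [-0.002,0.001,-0.028],"rot": [0.007,0.006,-0.005]},{"offset": [-0.002,0.001,-0.033],"rot": [0.007,0.006,-0.005]},{"offset": [-0.002,0.001,-0.033],"rot": [0.007,0.006,-0.005]}])

```text
time: 37.23
tool_pos: [0.5296, -0.1855, 0.028]
eef_rot: [-0.001, -0.068, 0.998, 0.0]
contact_force: [-0.1, -0.1, 2.0]
finger_gap: 0.335
grip_force: 35.0
```

Request:
move_arm(targets=[{"offset": [0,0,-0.003],"rot": [0,0,0]},{"offset": [0,0,-0.003],"rot": [0,0,0]},{"offset": [0,0,-0.003],"rot": [0,0,0]}])

```text
time: 37.48
tool_pos: [0.5305, -0.1858, 0.028]
eef_rot: [-0.0, -0.068, 0.998, 0.0]
contact_force: [-2.4, 0.5, 8.6]
finger_gap: 0.337
grip_force: 35.0
```

Seated (8.6 N). Release, rise, go back above the knob.

Request:
move_arm(targets=[{"offset": [0,0,0.004],"rot": [0,0,0]},{"offset": [0,0,0.004],"rot": [0,0,0]},{"offset": [0,0,0.004],"rot": [0,0,0]},{"offset": [0,0,0.004],"rot": [0,0,0]},{"offset": [0,0,0.06],"rot": [0,0,0]},{"offset": [0,0,0.14],"rot": [0,0,0]},{"offset": [0,0,0.22],"rot": [0,0,0]},{"offset": [0,0,0.3],"rot": [0,0,0]},{"offset": [0,0,0.38],"rot": [0,0,0]},{"offset": [0,0,0.46],"rot": [0,0,0]}], fingers=0.1)

```text
time: 38.32
tool_pos: [0.529, -0.1851, 0.2582]
eef_rot: [-0.001, -0.068, 0.998, 0.001]
contact_force: [0.5, -0.6, 0.2]
finger_gap: 0.552
grip_force: 0.0
```

Request:
move_arm(targets=[{"offset": [0.004,0.08,0],"rot": [0,0,0.12]},{"offset": [0.008,0.16,0],"rot": [0,0,0.25]},{"offset": [0.012,0.24,0],"rot": [0,0,0.38]},{"offset": [0.016,0.32,0],"rot": [0,0,0.5]},{"offset": [0.019,0.41,0],"rot": [0,0,0.627]},{"offset": [0.019,0.41,0],"rot": [0,0,0.627]}])

```text
time: 38.82
tool_pos: [0.5387, 0.0255, 0.2564]
eef_rot: [-0.001, -0.233, 0.972, 0.002]
contact_force: [-0.3, -0.4, -0.6]
finger_gap: 0.551
grip_force: 0.0
```

Request:
move_arm(targets=[{"offset": [0.004,0.08,0],"rot": [0,0,0]},{"offset": [0.008,0.16,0],"rot": [0,0,0]},{"offset": [0.012,0.24,0],"rot": [0,0,0]},{"offset": [0.016,0.32,0],"rot": [0,0,0]},{"offset": [0.019,0.39,0],"rot": [0,0,0]},{"offset": [0.019,0.41,0],"rot": [0,0,0]},{"offset": [0.019,0.41,0],"rot": [0,0,0]},{"offset": [0.019,0.41,0],"rot": [0,0,0]}])

```text
time: 39.48
tool_pos: [0.5484, 0.224, 0.2561]
eef_rot: [-0.002, -0.23, 0.973, -0.0]
contact_force: [-0.2, -0.4, 0.2]
finger_gap: 0.55
grip_force: 0.0
```

```bash
python3 - <<'E'
from h import *
s=status.observe(); print(s["time"],s["tool_pos"])
blues(); jig()
k,a=knob(0); go([k[0],k[1],.118],down(a))
E
```

```text
39.4833 [0.54842834 0.22397425 0.25608575]
scene 138 (array([ 434.5, -127.6]), array([63.7, 30.3]), 6.8) z 0.0387 blue 0.86
scene 155 (array([ 526.3, -183. ]), array([63.3, 32.4]), 8.5) z 0.0385 blue 0.86
scene 94 (array([ 642.9, -388. ]), array([20.7, 88.4]), 87.7) z 0.0447 blue 0.0
scene 63 (array([ 671. , -248.6]), array([60. , 29.3]), 0.6) z 0.0348 blue 0.44
top 180 (array([ 670.2, -251.4]), array([60.6, 31. ]), 0.7) z 0.0358 blue 0.45
top 85 (array([ 639.7, -389. ]), array([84.5, 18.1]), 0.9) z 0.0447 blue 0.0
top 259 (array([ 525.6, -185.4]), array([60.3, 32. ]), 7.9) z 0.0401 blue 0.96
top 267 (array([ 434.8, -129.9]), array([60.7, 31. ]), 6.8) z 0.0404 blue 0.93
scene 0.89 1172 (array([ 486.5, -189.8]), array([173.9, 197.4]), 7.5)
top 0.74 2283 (array([ 487.7, -192.4]), array([168.5, 197.5]), 7.8)
[[-0.0, 0.005, -0.278], [0.001, -0.004, 0.004]] dist mm 139
```

Blank 2 sits at (0.526, −0.184) against the well centre (0.5286, −0.185), top at 0.039. Third swing.

Request:
move_arm(targets=[{"offset": [0.0,0.004,-0.08],"rot": [0,0,0]},{"offset": [0,0.004,-0.16],"rot": [0,0,0]},{"offset": [0,0.004,-0.22],"rot": [0,0,0]},{"offset": [0,0.004,-0.255],"rot": [0,0,0]},{"offset": [0,0.004,-0.275],"rot": [0,0,0]},{"offset": [0,0.004,-0.277],"rot": [0,0,0]},{"offset": [0,0.004,-0.277],"rot": [0,0,0]}])

```text
time: 40.37
tool_pos: [0.5489, 0.2262, 0.1185]
eef_rot: [-0.001, -0.23, 0.973, 0.0]
contact_force: [0.5, 0.2, 0.2]
finger_gap: 0.551
grip_force: 0.0
```

Request:
move_arm(targets=[{"offset": [0,0,0],"rot": [0,0,0]},{"offset": [0,0,0],"rot": [0,0,0]},{"offset": [0,0,0],"rot": [0,0,0]},{"offset": [0,0,0],"rot": [0,0,0]}], fingers=-0.27, squeeze=8)

```text
time: 40.7
tool_pos: [0.5495, 0.227, 0.1197]
eef_rot: [0.0, -0.23, 0.973, 0.0]
contact_force: [-0.3, -0.6, 0.0]
finger_gap: 0.367
grip_force: 0.0
```

Request:
move_arm(targets=[{"offset": [0.005,-0.01,0],"rot": [0,0,-0.115]},{"offset": [0.008,-0.02,0],"rot": [0,0,-0.229]},{"offset": [0.012,-0.03,0],"rot": [0,0,-0.344]},{"offset": [0.015,-0.041,0],"rot": [0,0,-0.458]},{"offset": [0.017,-0.051,0],"rot": [0,0,-0.573]},{"offset": [0.018,-0.062,0],"rot": [0,0,-0.688]},{"offset": [0.019,-0.073,0],"rot": [0,0,-0.802]},{"offset": [0.019,-0.083,0],"rot": [0,0,-0.917]}])

```text
time: 41.37
tool_pos: [0.5591, 0.1859, 0.1191]
eef_rot: [0.0, 0.01, 1.0, 0.001]
contact_force: [1.7, 3.2, -1.2]
finger_gap: 0.363
grip_force: 1.5
```

Request:
move_arm(targets=[{"offset": [-0.001,-0.011,0],"rot": [0,0,-0.115]},{"offset": [-0.002,-0.022,0],"rot": [0,0,-0.229]},{"offset": [-0.004,-0.033,0],"rot": [0,0,-0.344]},{"offset": [-0.006,-0.043,0],"rot": [0,0,-0.458]},{"offset": [-0.009,-0.053,0],"rot": [0,0,-0.573]},{"offset": [-0.013,-0.064,0],"rot": [0,0,-0.688]},{"offset": [-0.017,-0.074,0],"rot": [0,0,-0.802]},{"offset": [-0.022,-0.083,0],"rot": [0,0,-0.917]}])

```text
time: 42.03
tool_pos: [0.5492, 0.1444, 0.1194]
eef_rot: [0.001, 0.247, 0.969, 0.002]
contact_force: [4.4, 2.7, -1.7]
finger_gap: 0.364
grip_force: 2.2
```

Request:
move_arm(targets=[{"offset": [-0.005,-0.01,0],"rot": [0,0,-0.115]},{"offset": [-0.011,-0.019,0],"rot": [0,0,-0.23]},{"offset": [-0.018,-0.027,0],"rot": [0,0,-0.344]},{"offset": [-0.025,-0.035,0],"rot": [0,0,-0.459]},{"offset": [-0.03,-0.041,0],"rot": [0,0,-0.535]},{"offset": [-0.034,-0.045,0],"rot": [0,0,-0.6]},{"offset": [-0.038,-0.049,0],"rot": [0,0,-0.64]},{"offset": [-0.041,-0.052,0],"rot": [0,0,-0.67]},{"offset": [-0.041,-0.052,0],"rot": [0,0,-0.67]}])

```text
time: 42.78
tool_pos: [0.5307, 0.1197, 0.1197]
eef_rot: [0.003, 0.412, 0.911, 0.005]
contact_force: [10.3, 7.5, -7.4]
finger_gap: 0.363
grip_force: 6.2
```

Request:
move_arm(targets=[{"offset": [0.01,0.01,0],"rot": [0,0,0.1]},{"offset": [0.02,0.023,0],"rot": [0,0,0.28]},{"offset": [0.031,0.036,0],"rot": [0,0,0.45]},{"offset": [0.041,0.052,0],"rot": [0,0,0.67]}])

```text
time: 43.12
tool_pos: [0.5487, 0.1447, 0.1196]
eef_rot: [0.0, 0.244, 0.97, 0.002]
contact_force: [0.5, 2.3, 1.2]
finger_gap: 0.362
grip_force: 1.1
```

Request:
move_arm(targets=[{"offset": [0.009,0.019,0],"rot": [0,0,0.229]},{"offset": [0.016,0.04,0],"rot": [0,0,0.459]},{"offset": [0.02,0.061,0],"rot": [0,0,0.688]},{"offset": [0.022,0.083,0],"rot": [0,0,0.917]}])

```text
time: 43.45
tool_pos: [0.5587, 0.1862, 0.1191]
eef_rot: [-0.0, 0.005, 1.0, 0.001]
contact_force: [-1.3, 1.6, 0.3]
finger_gap: 0.362
grip_force: 0.6
```

Request:
move_arm(targets=[{"offset": [-0.001,0.021,0],"rot": [0,0,0.229]},{"offset": [-0.004,0.042,0],"rot": [0,0,0.459]},{"offset": [-0.011,0.063,0],"rot": [0,0,0.688]},{"offset": [-0.019,0.083,0],"rot": [0,0,0.917]},{"offset": [-0.019,0.083,0],"rot": [0,0,0.917]}])

```text
time: 43.87
tool_pos: [0.5485, 0.2281, 0.1188]
eef_rot: [-0.001, -0.232, 0.973, 0.0]
contact_force: [-0.2, -0.0, 0.2]
finger_gap: 0.363
grip_force: 0.0
```

Request:
move_arm(targets=[{"offset": [0,0,0],"rot": [0,0,0]},{"offset": [0,0,0],"rot": [0,0,0]},{"offset": [0,0,0.05],"rot": [0,0,0]},{"offset": [0,0,0.13],"rot": [0,0,0]},{"offset": [0,0,0.21],"rot": [0,0,0]},{"offset": [0,0,0.27],"rot": [0,0,0]},{"offset": [0,0,0.27],"rot": [0,0,0]}], fingers=0.15)

```text
time: 44.45
tool_pos: [0.5529, 0.2273, 0.2623]
eef_rot: [0.006, -0.228, 0.974, 0.001]
contact_force: [1.0, 1.0, 0.4]
finger_gap: 0.573
grip_force: 0.0
```

```bash
python3 - <<'E'
from h import *
s=status.observe(); print(s["time"],s["tool_pos"],s["finger_gap"])
blue_on_ledge(); jig()
go([.43,.0395,.2],down(82.2))
E
```

```text
44.45 [0.55291222 0.22731565 0.26225313] 0.5728342662127575
scene net 0.76 [0.448 0.045 0.056]
scene net 0.69 [ 0.529 -0.177  0.04 ]
scene net 0.47 [ 0.442 -0.123  0.039]
scene 108 104 top face (array([441.1,  42.5]), array([28.7, 58.2]), 81.9) [0.442  0.0429 0.0612] h 0.0295 feeder xy -0.0075 0.0029
top net 0.81 [0.444 0.045 0.059]
top net 0.64 [ 0.523 -0.181  0.04 ]
top 237 234 top face (array([440. ,  38.1]), array([26.9, 57.9]), 82.2) [0.4395 0.0382 0.0616] h 0.0307 feeder xy -0.0085 -0.0018
scene 0.55 1159 (array([ 485.8, -190. ]), array([173.1, 198.2]), 7.9)
top 0.86 2187 (array([ 487.7, -192.8]), array([168. , 196.9]), 7.6)
[[-0.235, -0.373, -0.102], [-0.001, -0.011, -1.145]] dist mm 226
```

Blank 3 is on the ledge at the same spot. Same pick.

Request:
move_arm(targets=[{"offset": [-0.06,-0.06,0],"rot": [0,0,-0.2]},{"offset": [-0.11,-0.13,0],"rot": [0,0,-0.4]},{"offset": [-0.16,-0.2,0],"rot": [0,0,-0.6]},{"offset": [-0.2,-0.27,-0.05],"rot": [0,0,-0.8]},{"offset": [-0.225,-0.34,-0.08],"rot": [0,0,-1]},{"offset": [-0.23,-0.369,-0.1],"rot": [0,0,-1]},{"offset": [-0.23,-0.369,-0.1],"rot": [0,0,-1]}])

```text
time: 45.43
tool_pos: [0.4295, 0.0392, 0.1992]
eef_rot: [-0.005, 0.032, 0.999, -0.0]
contact_force: [-0.3, 0.8, 0.0]
finger_gap: 0.58
grip_force: 0.0
```

```bash
python3 - <<'E'
from h import *
R=down(82.2,-15,82.2)
go([.433,.0413,.095],R); go([.4448,.0402,.0455],R)
E
```

```text
[[0.007, 0.004, -0.208], [-0.049, -0.515, -0.138]] dist mm 104
[[0.031, 0.002, -0.307], [-0.049, -0.515, -0.138]] dist mm 154
```

Request:
move_arm(targets=[{"offset": [0.005,0.003,-0.06],"rot": [-0.02,-0.2,-0.05]},{"offset": [0.006,0.003,-0.12],"rot": [-0.035,-0.37,-0.1]},{"offset": [0.006,0.003,-0.17],"rot": [-0.046,-0.508,-0.138]},{"offset": [0.006,0.003,-0.205],"rot": [-0.046,-0.508,-0.138]},{"offset": [0.01,0.002,-0.23],"rot": [-0.046,-0.508,-0.138]},{"offset": [0.015,0.0,-0.26],"rot": [-0.046,-0.508,-0.138]},{"offset": [0.02,-0.001,-0.285],"rot": [-0.046,-0.508,-0.138]},{"offset": [0.024,-0.001,-0.307],"rot": [-0.046,-0.508,-0.138]},{"offset": [0.024,-0.001,-0.309],"rot": [-0.046,-0.508,-0.138]},{"offset": [0.024,-0.001,-0.309],"rot": [-0.046,-0.508,-0.138]}])

```text
time: 46.27
tool_pos: [0.4451, 0.0421, 0.0479]
eef_rot: [0.131, 0.065, 0.989, -0.008]
contact_force: [-0.6, 0.1, -0.5]
finger_gap: 0.578
grip_force: 0.0
```

Request:
move_arm(targets=[{"offset": [0,0,0],"rot": [0,0,0]},{"offset": [0,0,0],"rot": [0,0,0]},{"offset": [0,0,0],"rot": [0,0,0]},{"offset": [0,0,0],"rot": [0,0,0]},{"offset": [0,0,0],"rot": [0,0,0]},{"offset": [0,0,0],"rot": [0,0,0]}], fingers=-1, squeeze=35)

```text
time: 46.77
tool_pos: [0.4464, 0.0417, 0.0496]
eef_rot: [0.133, 0.066, 0.989, -0.007]
contact_force: [-2.1, 0.5, 5.5]
finger_gap: 0.336
grip_force: 35.0
```

Request:
move_arm(targets=[{"offset": [-0.005,0,0.02],"rot": [0,0,0]},{"offset": [-0.015,0.002,0.058],"rot": [0,0,0]},{"offset": [-0.03,0.004,0.116],"rot": [0,0,0]},{"offset": [-0.02,0,0.19],"rot": [0,0,0]},{"offset": [-0.01,0,0.22],"rot": [0,0,0]},{"offset": [-0.01,0,0.22],"rot": [0,0,0]}])

```text
time: 47.27
tool_pos: [0.4446, 0.0418, 0.1641]
eef_rot: [0.137, 0.066, 0.988, -0.007]
contact_force: [1.4, -0.1, -0.3]
finger_gap: 0.336
grip_force: 35.0
```

```bash
python3 - <<'E'
from h import *
s=status.observe(); print(s["time"],s["tool_pos"],s["finger_gap"],s["grip_force"])
jig()
for ij in((1,1),(-1,-1)):
    w=well((.487,-.191),7.8,*ij); print(w); go([w[0],w[1],.11],down(97.8)); 
E
```

```text
47.2667 [0.44455291 0.04181435 0.16405885] 0.33617502644496206 34.99348819255829
scene 0.94 1102 (array([ 487.6, -189.3]), array([172.3, 196.8]), 7.5)
top 0.74 2261 (array([ 487.5, -192.3]), array([168.4, 197.3]), 7.7)
[ 0.51951847 -0.11891984]
[[0.162, -0.321, -0.092], [-0.004, 0.499, 0.51]] dist mm 185
[ 0.45448153 -0.26308016]
[[0.032, -0.609, -0.092], [-0.004, 0.499, 0.51]] dist mm 308
```

Request:
move_arm(targets=[{"offset": [0.01,-0.06,0.01],"rot": [0,0.12,0.12]},{"offset": [0.015,-0.14,0.01],"rot": [0,0.25,0.24]},{"offset": [0.02,-0.22,0.01],"rot": [-0.003,0.38,0.36]},{"offset": [0.03,-0.3,0],"rot": [-0.004,0.499,0.51]},{"offset": [0.035,-0.38,-0.01],"rot": [-0.004,0.499,0.51]},{"offset": [0.04,-0.46,-0.03],"rot": [-0.004,0.499,0.51]},{"offset": [0.045,-0.54,-0.05],"rot": [-0.004,0.499,0.51]},{"offset": [0.045,-0.6,-0.075],"rot": [-0.004,0.499,0.51]},{"offset": [0.045,-0.609,-0.075],"rot": [-0.004,0.499,0.51]},{"offset": [0.045,-0.609,-0.075],"rot": [-0.004,0.499,0.51]}])

```text
time: 48.3
tool_pos: [0.4607, -0.2633, 0.1177]
eef_rot: [-0.001, -0.066, 0.998, 0.002]
contact_force: [0.3, 0.3, -0.8]
finger_gap: 0.335
grip_force: 35.0
```

```bash
python3 - <<'E'
from h import *
s=status.observe(); print(s["time"],s["tool_pos"],s["finger_gap"],s["grip_force"])
jig()
w=well((.4875,-.191),7.7,-1,-1); go([w[0]+.003,w[1],.045],down(97.7))
E
```

```text
48.3 [ 0.46069475 -0.26330554  0.1177203 ] 0.3349082740254191 34.99324858188629
scene 0.95 1087 (array([ 487.2, -188.6]), array([172.7, 196. ]), 7.1)
top 0.89 1693 (array([ 487.2, -191.9]), array([167.9, 196.3]), 7.5)
[[-0.01, -0.003, -0.152], [-0.005, 0.006, -0.006]] dist mm 76
```

Request:
move_arm(targets=[{"offset": [-0.007,-0.002,-0.06],"rot": [-0.005,0.006,-0.006]},{"offset": [-0.007,-0.002,-0.11],"rot": [-0.005,0.006,-0.006]},{"offset": [-0.007,-0.002,-0.145],"rot": [-0.005,0.006,-0.006]},{"offset": [-0.007,-0.002,-0.152],"rot": [-0.005,0.006,-0.006]},{"offset": [-0.007,-0.002,-0.152],"rot": [-0.005,0.006,-0.006]},{"offset": [-0.007,-0.002,-0.152],"rot": [-0.005,0.006,-0.006]}])

```text
time: 49.0
tool_pos: [0.4604, -0.2634, 0.0462]
eef_rot: [0.001, -0.067, 0.998, -0.001]
contact_force: [0.3, 0.3, -0.7]
finger_gap: 0.332
grip_force: 35.0
```

```bash
python3 - <<'E'
from h import *
s=status.observe(); print(s["time"],s["tool_pos"],s["finger_gap"],s["grip_force"])
w=well((.4875,-.191),7.7,-1,-1); go([w[0]+.002,w[1],.029],down(97.7))
im,d=vision.get_image("scene"); cv2.imwrite("pics/pl3.png",cv2.resize(im[190:290,180:300],None,fx=5,fy=5,interpolation=cv2.INTER_CUBIC)[:,:,::-1])
E
```

```text
49.0 [ 0.46038707 -0.26338503  0.04620158] 0.33244170200494 34.993470311164856
[[-0.007, 0.001, -0.034], [0.003, 0.004, -0.0]] dist mm 18
```

View pics/pl3.png

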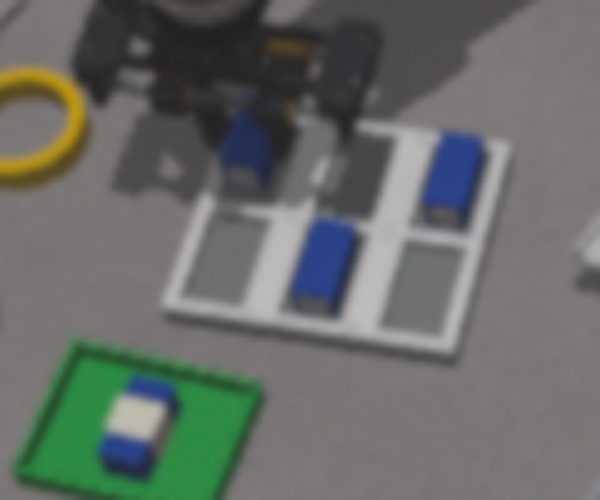

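The third blank hangs over the far-left well (crop ~(245,165)), clear of the tape; the other two lie in their wells. Lowering.

Request:
move_arm(targets=[{"offset": [-0.007,0.001,-0.01],"rot": [0.003,0.004,0]},{"offset": [-0.007,0.001,-0.02],"rot": [0.003,0.004,0]},{"offset": [-0.007,0.001,-0.028],"rot": [0.003,0.004,0]},{"offset": [-0.007,0.001,-0.033],"rot": [0.003,0.004,0]},{"offset": [-0.007,0.001,-0.033],"rot": [0.003,0.004,0]}])

```text
time: 49.47
tool_pos: [0.4556, -0.2631, 0.028]
eef_rot: [-0.001, -0.066, 0.998, 0.001]
contact_force: [-0.1, 0.7, 0.8]
finger_gap: 0.338
grip_force: 35.0
```

Request:
move_arm(targets=[{"offset": [0,0,-0.004],"rot": [0,0,0]},{"offset": [0,0,-0.004],"rot": [0,0,0]},{"offset": [0,0,-0.004],"rot": [0,0,0]}])

```text
time: 49.72
tool_pos: [0.4565, -0.2637, 0.0271]
eef_rot: [-0.0, -0.066, 0.998, -0.0]
contact_force: [-0.0, -0.5, 1.7]
finger_gap: 0.336
grip_force: 35.0
```

Request:
move_arm(targets=[{"offset": [0,0,-0.003],"rot": [0,0,0]},{"offset": [0,0,-0.003],"rot": [0,0,0]},{"offset": [0,0,-0.003],"rot": [0,0,0]}])

```text
time: 49.97
tool_pos: [0.4572, -0.2642, 0.027]
eef_rot: [0.0, -0.067, 0.998, -0.0]
contact_force: [-2.2, 0.8, 10.3]
finger_gap: 0.337
grip_force: 35.0
```

Request:
move_arm(targets=[{"offset": [0,0,0.003],"rot": [0,0,0]},{"offset": [0,0,0.003],"rot": [0,0,0]},{"offset": [0,0,0.003],"rot": [0,0,0]},{"offset": [0,0,0.003],"rot": [0,0,0]},{"offset": [0,0,0.06],"rot": [0,0,0]},{"offset": [0,0,0.14],"rot": [0,0,0]},{"offset": [0,0,0.22],"rot": [0,0,0]},{"offset": [0,0,0.3],"rot": [0,0,0]},{"offset": [0,0,0.38],"rot": [0,0,0]},{"offset": [0,0,0.46],"rot": [0,0,0]}], fingers=0.1)

```text
time: 50.8
tool_pos: [0.4556, -0.263, 0.2567]
eef_rot: [-0.001, -0.067, 0.998, 0.0]
contact_force: [-0.2, -0.3, -0.4]
finger_gap: 0.548
grip_force: 0.0
```

Request:
move_arm(targets=[{"offset": [0.04,0.07,0],"rot": [0,0,0]},{"offset": [0.08,0.14,0],"rot": [0,0,0]},{"offset": [0.12,0.21,0],"rot": [0,0,0]},{"offset": [0.16,0.28,0],"rot": [0,0,0]},{"offset": [0.2,0.35,0],"rot": [0,0,0]},{"offset": [0.24,0.42,0],"rot": [0,0,0]},{"offset": [0.24,0.42,0],"rot": [0,0,0]}])

```text
time: 51.38
tool_pos: [0.5785, -0.0475, 0.2546]
eef_rot: [0.0, -0.069, 0.998, 0.002]
contact_force: [0.3, -1.1, 0.3]
finger_gap: 0.551
grip_force: 0.0
```

```bash
python3 - <<'E'
from h import *
s=status.observe(); print(s["time"],s["tool_pos"],s["finger_gap"])
blues(); J=jig(); rack()
for c in("scene","top"):
    im,d=vision.get_image(c); X=cloud(c,d)
    for t in("tray","jam"):
        m,sc=masked(c,t); P=X[m]; Q=P[(P[:,2]>.028)&(P[:,2]<.042)] if t=="tray" else P[P[:,2]>.07]; print(c,t,round(sc,2),len(Q),rect(Q) if len(Q)>3 else "")
im,d=vision.get_image("scene"); cv2.imwrite("pics/end.png",cv2.resize(im[150:350,140:520],None,fx=2.1,fy=2.1,interpolation=cv2.INTER_CUBIC)[:,:,::-1])
E
```

```text
51.3833 [ 0.57850675 -0.04749775  0.25464261] 0.551026425590553
scene 115 (array([ 453.6, -260.7]), array([64. , 31.5]), 8.5) z 0.0383 blue 0.86
scene 119 (array([ 438.9, -127.2]), array([53.5, 31.2]), 7.0) z 0.0384 blue 0.88
scene 151 (array([ 526.6, -182.7]), array([60.1, 31.4]), 8.0) z 0.0384 blue 0.9
scene 99 (array([ 643.9, -387.1]), array([20.4, 84. ]), 87.1) z 0.0454 blue 0.0
top 186 (array([ 670.4, -251.6]), array([60.8, 30.7]), 0.6) z 0.0358 blue 0.47
top 87 (array([ 640.8, -389.7]), array([84.4, 18.9]), 0.3) z 0.0442 blue 0.0
top 270 (array([ 454.3, -263.7]), array([60.6, 31.4]), 6.8) z 0.0405 blue 0.96
scene 0.56 957 (array([ 488.6, -189.6]), array([169.6, 197.2]), 8.1)
top 0.63 1642 (array([ 487.6, -192.4]), array([168.2, 197.6]), 7.7)
scene rack 0.94 209 (array([ 669.7, -252.1]), array([103. , 132.9]), 2.6)
top rack 0.7 168 (array([ 670.4, -273.1]), array([102. ,  91.7]), 2.0)
scene tray 0.87 233 (array([481.2, 380.8]), array([110.3, 134.1]), 78.2)
scene jam 0.61 141 (array([842.4, 336.1]), array([ 32. , 776.2]), 83.0)
top tray 0.89 306 (array([481.7, 378. ]), array([111.3, 130. ]), 78.5)
top jam 0.87 216 (array([479.6, 379.1]), array([30.7, 44.3]), 80.3)
```

View pics/end.png

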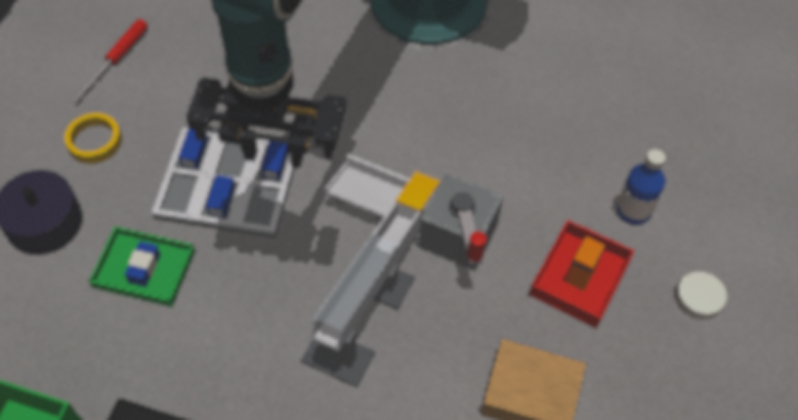

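All three blanks lie in separate wells (~(190,147), (220,195), (272,158)), and the finished piece is in the green tray (~(140,263)). The red tray was nudged about 9 mm, but the block still stands in its middle (~(586,262)). The lever is back, the ledge is empty and the bystanders are in place. Handing in.

```bash
python3 -c "
from h import *
print(r.hand_in())"
```

```text
the job is handed in; nothing more can be done
None
```

The job is handed in at about 51 s of the 208 s allowed; the hand-in returned no verdict. The last camera check showed the orange block standing in the red tray, the one finished piece in the green tray, the three blanks flat in their own jig wells, the lever back at rest, and the bystanders apparently where they started.

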